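Empty the screw-top ball tin into the sorting tray

TASK

The low, wide tin that stands in the wooden socket block holds two bearing balls. Unscrew its cap while the block keeps the tin from turning (the cap rises but stays on the tin), tip both balls out into the empty dark steel tray, then stand the tin back down in its socket and screw the cap fully home again.

Things in the scene. Friction and masses are not known exactly. Their poses are not given: they have to be found in the camera images.
- tin: Low aluminium tin, 0.2-0.34 kg. Origin: centre of its foot's underside, z up. Foot 50 mm square, 22 high (lowest 6 mm: 42 square). On it a dish: floor 26 mm up, 42 across, wall flaring at 25 degrees to a rim 102 across, 39 up. Carried level it keeps its balls; unscrewed and leaned 45-60 degrees any way, they roll over the rim's low side, then about straight below the cap's grip and 70-75 mm lower.
- cap (a joint): Turn of the tin's cap, rad: 0 fully home (as at the start), grows as unscrewed, counterclockwise from above, to a stop at 1.5. It rises 15 mm per rad, so the hand must rise or sink with it. It never comes off: lift and carry the tin by it. At 1.3 or more the balls can pass under it. Stiff thread (0.15 N m), stays as left; in the air the tin just turns along.
- cap_grip (a point): Grip point on the cap's axis, turns with the cap. The cap (0.12 kg) is an aluminium disc 100 mm across with a black grip bar on it, 64 long (this point's x), 24 wide (its y), 34 high. The point lies in the bar, 23 mm above the disc, 11 below the bar's top; with the cap home, 73 mm above the tin's origin with axes as the tin's.
- holder: Wooden block 130 x 130 x 34 mm fixed to the bench, the tin's socket. Origin: centre of its underside, z up. In its middle a square pocket, sides parallel to the block's: 53 mm wide for the lowest 8 mm (floor 10 mm above the origin), then funnelling out to 69 at the top. The tin starts in it, square with it, with 1.5 mm play all round and about 3 degrees of turn either way.
- tray: Empty open tray of dark sheet steel, 200 x 200 mm outside, 35 mm high, walls and floor 4 mm, fixed to the bench. Origin: centre of its underside, z up. It is on the other side (left or right) of the bench from the block.
- ball1: Steel bearing ball, 14 mm in diameter, 11 g, at first inside the tin, hidden by the cap. Origin: its centre.
- ball2: The second such ball, likewise. Origin: its centre.

How it is judged:
By the outcome, as a careful person would: the job done as asked, in the order asked, and still so for the second after the job is handed in, with the robot touching nothing.
It also fails if it takes over 58 s, if anything falls off the work surface, if the arm or the gripper's body presses on something with over 40 N, if the wrist force passes 120 N, or if a joint passes its speed limit or range.

ROBOT

A 6-joint arm with a two-finger parallel gripper is mounted at the origin on the work surface. World frame = base frame: x ahead of the robot, y to its left, z up, the work surface at z = 0. Lengths are in mm, angles in rad, forces in N, time in s.
With the tool pointing down it reaches from about 350 to 775 mm from the base axis. Payload 7.3 kg.
Tool frame: the origin (TCP) lies midway between the tips of the shut fingers; the grasp point (between the pads) lies 19 mm behind it; z points along the fingers, y is the line along which they close (so a half turn about z gives the same grasp; the last joint's range is limited). The gripper opens to 92 mm and grips with 3 to 60 N. Pads are 19 mm wide; open, the fingers measure 130 mm over their backs; the gripper's body (75 mm by 190 mm) begins 47 mm behind the grasp point.
Start: joints at [1.123, 0.342, 1.524, -0, 1.275, -0.146], TCP at [156.036, 501.296, 226.741] pointing down, gripper open.
Joint ranges: [-2.53, 2.53], [-0.77, 2.02], [0.04, 2.7], [-1, 4.14], [0.28, 2.66], [-3.11, 3.11]. Speed limits (rad/s): [2.57, 2.57, 3.14, 3.14, 3.14, 3.14].

INTERFACE

Orientations are given as [roll, pitch, yaw] about the fixed x, y, z axes, in that order (R = Rz(yaw) Ry(pitch) Rx(roll)).
In Python, from plant import bot gives the robot as it stands.
- The arm moves only by the tool jog_arm, never from a script. Its arguments are lists of equal length, an entry for each row: "dp": the shift along the tool's x, y, z in m, a list of three; "twist": the turn about the tool's z in degrees. A call has 1 to 10 rows; each row shifts and turns the commanded pose from where the row before left it, along the tool's axes as they then stand; what a row does not reach is not made up. A row lasts 1/8 s, in which the tool goes at most 62.5 mm and 10.7 degrees, less where a joint would pass 70% of its speed; a pose out of reach is approached as far as the arm can. A call is refused whole if a number of a shift passes 0.0625 or a number of a turn 10.7, either way. A call with a gripper value outside its range is refused whole. "jaw" is the finger opening in m, from 0 to 0.0918, set as the call begins (left out, the last holds). The fingers move at their own pace and stop on an object; the grip force is fixed at half the most. Time passes only in rows, so rows that do not move let the fingers close. It gives the time, the measured TCP pose, the force, the opening and the grip force at its end, in the units of the state.
- bot.get_obs(): the state, without advancing time (a new reading comes with each control period).
- bot.capture(name): name is "side" or "top" or "wrist"; returns the picture (400x640x3 uint8, blue, green, red); there is no depth.
- bot.camera_params(name): a dict with "fx", "fy", "cx", "cy" (pixels), "R" (3x3) and "t" (3): a world point X has camera coordinates R X + t. Camera axes: x right, y down, z forward; pixel columns grow to the right and rows downward; lengths in mm; the calibration is good to about 2 mm. A picture is of the moment at which its call begins: read the wrist's pose just before it. camera_params takes no time and is no camera call; for the wrist camera it gives the pose at the moment of the call.
- bot.close_job(): hands the job in; it is judged then, once.
Trained networks look in the newest picture that a camera, given by its name, has taken for a name from the list of things; names that differ only in an ending like _2 or _b are one class to them, and where a whole thing is asked for, a point or a joint stands for the part that bears it (a point fixed in the world has none). Each returns a list of dicts, best first, with "confidence" (0 to 1); they miss things now and then, are a little off and sometimes report something else, mostly with a low value. They report only what shows in the picture. A call takes as long as a camera call.
- bot.find_in(camera, label): "bbox" ([centre column, centre row, width, height] in pixels, round what is visible of it).
- bot.masks_of(camera, label): "pixels" (400x640 bool, what is visible of it) and "bbox" ([centre column, centre row, width, height] in pixels, round what is visible of it).
The state is a dict: "time": time; "joint_positions": joint angles; "dq": joint speeds; "tau": joint torques, N m; "tool_pos": TCP position; "tcp_rot": TCP orientation; "contact_force": force on the tool from outside, world axes, zero at the start; "moment": the same for the moment, N m; "grip_width": finger opening in mm; "finger_force": force on a finger pad.
Only numpy, scipy, OpenCV 4.12 (cv2) and the standard library are available. Lean on these libraries where they do the work, as an engineer would, in place of code of your own. Each camera call takes 0.05 s, during which the arm holds its last target. There are 200 camera calls.

## Working session

There is one attempt and no reset: what is moved stays moved. The work goes in short steps, Python scripts to look and compute and a tool call to move; the robot and the scene stay as the last step left them, time stands still between calls to the robot, and variables do not carry over. Pictures are saved under pics/ and viewed, at most 10 in all, crops included, and the job is handed in when it is done.

Besides the shell and the picture viewer there is one more tool, called after "Call:" in YAML: its name, and indented under it one key for each argument. jog_arm: Moves the arm, as the interface text tells. Its arguments: {"type":"object","properties":{"dp":{"type":"array"},"twist":{"type":"array"},"jaw":{"type":"number"}},"required":["dp","twist"]}

```bash
ls; mkdir -p pics; python3 - <<'E'
from plant import bot
import cv2, numpy as np
o=bot.get_obs(); print(o)
ims=[]
for c in ("side","top"):
    im=bot.capture(c); cv2.imwrite(f"pics/{c}0.png",im)
    p=bot.camera_params(c); print(c,{k:np.round(v,3).tolist() for k,v in p.items()})
    for l in("tin","cap_grip","holder","tray"):
        print(l,[(np.round(d['bbox'],1).tolist(),round(d['confidence'],2)) for d in bot.find_in(c,l)][:3])
    ims.append(im)
cv2.imwrite("pics/both.png",cv2.resize(np.vstack(ims),(480,600)))
E
```

```text
pics
{'time': 0.0, 'joint_positions': array([ 1.12299833e+00,  3.42689218e-01,  1.52501385e+00, -2.67333935e-05,
        1.27540286e+00, -1.46015236e-01]), 'dq': array([ 0.0006309 ,  0.00073161, -0.00014043,  0.00054234, -0.00110523,
        0.00100009]), 'tau': array([ 7.98252240e-04, -4.31248248e+01, -2.44223696e+01,  7.17568165e-02,
        5.58746082e-02, -8.15874114e-05]), 'tool_pos': array([155.85738251, 500.90370088, 226.06346126]), 'tcp_rot': array([-3.14009176e+00, -1.94885243e-04,  2.83981755e+00]), 'contact_force': array([-1.16058244,  0.20818158,  0.05732448]), 'moment': array([-0.01140265,  0.04573109, -0.0069306 ]), 'finger_force': 0.0, 'grip_width': 92.32734159922752}
side {'fx': 487.53, 'fy': 487.53, 'cx': 325.164, 'cy': 203.647, 'R': [[-0.924, -0.382, 0.018], [-0.263, 0.6, -0.755], [0.277, -0.703, -0.655]], 't': [469.68, 205.621, 760.993]}
tin [([271.1, 311.4, 70.7, 64.1], 0.85)]
cap_grip [([270.2, 312.1, 71.1, 63.7], 0.66)]
holder [([267.9, 330.1, 120.5, 109.0], 0.87)]
tray [([351.4, 165.8, 108.9, 79.5], 0.89)]
top {'fx': 434.448, 'fy': 434.448, 'cx': 327.827, 'cy': 196.958, 'R': [[0.008, -1.0, 0.022], [-0.983, -0.012, -0.183], [0.184, -0.02, -0.983]], 't': [-24.41, 539.232, 877.72]}
tin [([218.2, 208.5, 49.4, 46.4], 0.64)]
cap_grip [([219.3, 208.9, 54.4, 49.1], 0.96)]
holder [([220.6, 209.1, 67.6, 61.1], 0.66)]
tray []
```

View pics/both.png

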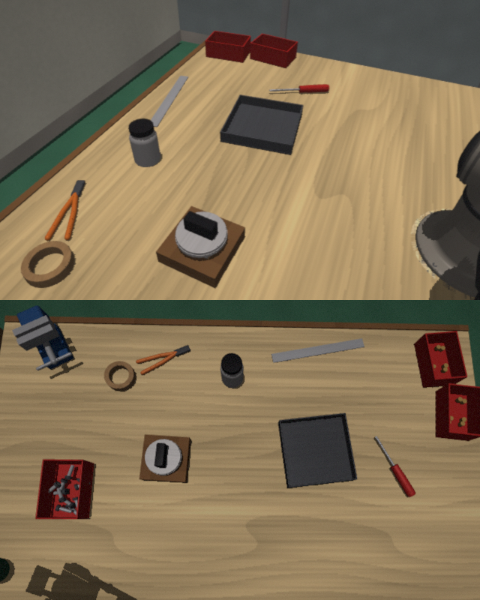

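The side view shows the block with the tin near (267,320) and the tray near (350,166). The top view shows the block at (220,211) and the tray at (423,200). Next I fit box models to the silhouettes.

```bash
cat > h.py <<'E'
from plant import bot
import cv2, numpy as np
from scipy.optimize import minimize
def proj(p,X):
    c=np.asarray(X,float)@np.array(p['R']).T+np.array(p['t'])
    return np.c_[p['fx']*c[:,0]/c[:,2]+p['cx'],p['fy']*c[:,1]/c[:,2]+p['cy']]
def unproj(p,uv,z):
    d=np.array(p['R']).T@[(uv[0]-p['cx'])/p['fx'],(uv[1]-p['cy'])/p['fy'],1]
    C=-np.array(p['R']).T@np.array(p['t']); return C+d*(z-C[2])/d[2]
def box(x,y,yaw,l,w,z0,z1):
    c,s=np.cos(yaw),np.sin(yaw)
    return [(x+c*a-s*b,y+s*a+c*b,z) for a in(-l/2,l/2) for b in(-w/2,w/2) for z in(z0,z1)]
def hullmask(uv,S=4):
    m=np.zeros((400*S,640*S),np.uint8)
    cv2.fillConvexPoly(m,np.round((cv2.convexHull(uv.astype(np.float32))[:,0]+.5)*S).astype(np.int32),1); return m
def big(m):
    n,l,s,_=cv2.connectedComponentsWithStats(m.astype(np.uint8)); return l==1+np.argmax(s[1:,4])
def fit(obs,x0,dims):
    """obs: list of (params, mask); dims l,w,z0,z1"""
    ob=[]
    for p,m in obs:
        pts=cv2.findNonZero(big(m).astype(np.uint8))[:,0].astype(float)
        pts=np.vstack([pts+[a,b] for a in(-.5,.5) for b in(-.5,.5)])
        ob.append((p,hullmask(pts)))
    def f(q):
        e=0
        for p,m in ob:
            h=hullmask(proj(p,box(q[0],q[1],q[2],*dims)))
            e+=1-(h&m).sum()/(h|m).sum()
        return e
    best=min((minimize(f,[x0[0],x0[1],y],method='Nelder-Mead',options=dict(initial_simplex=np.array([[x0[0],x0[1],y],[x0[0]+8,x0[1],y],[x0[0],x0[1]+8,y],[x0[0],x0[1],y+.2]]))) for y in x0[2]),key=lambda r:r.fun)
    return best.x,best.fun
E
cat > m1.py <<'E'
from h import *
H=[];T=[];B=[]
for c in("side","top"):
    p=bot.camera_params(c); im=bot.capture(c)
    ds=bot.masks_of(c,"holder"); t=bot.masks_of(c,"cap_grip"); tr=bot.masks_of(c,"tray")
    print(c,len(ds),len(t),len(tr))
    if ds:
        m=ds[0]['pixels']|(t[0]['pixels'] if t else False); H.append((p,m))
    if t:
        u,v,w,h=t[0]['bbox']; g=im.max(2)<60
        q=np.zeros_like(g); q[int(v-h/2):int(v+h/2),int(u-w/2):int(u+w/2)]=1
        B.append((p,g&q)); print('bar px',(g&q).sum())
    if tr: T.append((p,tr[0]['pixels']))
p=bot.camera_params("top"); g=unproj(p,(220,210),34); print('guess',g)
for o in (H,H[:1],H[1:]): print('holder',fit(o,(g[0],g[1],(-.4,0,.4)),(130,130,0,34)))
for o in (B,B[:1],B[1:]): print('bar',fit(o,(g[0],g[1],(-1,-.3,.3,1,1.6)),(64,24,60,94)))
g=unproj(p,(423,200),20)
for o in (T,T[:1],T[1:]):
    if o: print('tray',fit(o,(g[0],g[1],(-.4,0,.4)),(200,200,0,35)))
E
python3 m1.py
```

```text
side 1 1 1
bar px 1205
top 1 1 1
bar px 560
guess [511.19832593 212.11753661  34.        ]
holder (array([ 5.11925697e+02,  2.12812013e+02, -5.16679755e-02]), np.float64(0.07974458330736334))
holder (array([ 5.11933068e+02,  2.12238117e+02, -5.69175746e-02]), np.float64(0.02602166917971116))
holder (array([ 5.12318973e+02,  2.14747513e+02, -4.58886364e-02]), np.float64(0.04514648512200714))
bar (array([ 5.11352771e+02,  2.12461532e+02, -7.19453015e-02]), np.float64(0.18481012931333818))
bar (array([ 5.12105511e+02,  2.11597454e+02, -1.18346051e-01]), np.float64(0.09191953966458466))
bar (array([510.23564432, 212.73679398,   3.08980019]), np.float64(0.06462891946762916))
tray (array([ 5.42343974e+02, -2.29184015e+02,  1.31276812e-01]), np.float64(0.0691301250694174))
tray (array([ 5.42341271e+02, -2.31186134e+02,  1.28485364e-01]), np.float64(0.026185327529060665))
tray (array([ 5.43089164e+02, -2.26727412e+02,  1.14549165e-01]), np.float64(0.038522106117763966))
```

Holder at about (512, 212.5) with yaw -0.055. Tray at about (542.5, -229) with yaw 0.13. The tool can only twist about its own z, so I'll lean the tin by letting its foot catch the tray's wall while the bar pivots between the pads. First I move above the block.

Call:
jog_arm:
  dp:
    - [-0.0532, -0.0212, 0.007]
    - [-0.0532, -0.0212, 0.007]
    - [-0.0532, -0.0212, 0.007]
    - [-0.0532, -0.0212, 0.007]
    - [-0.0532, -0.0212, 0.007]
    - [-0.0532, -0.0212, 0.007]
    - [-0.0532, -0.0212, 0.007]
    - [-0.0532, -0.0212, 0.007]
    - [0, 0, 0]
    - [0, 0, 0]
  twist: [0, 0, 0, 0, 0, 0, 0, 0, 10.4, 10.4]
  jaw: 0.06

```text
time: 2.15
tool_pos: [512.5, 212.0, 170.3]
tcp_rot: [-3.141, -0.0, 2.469]
contact_force: [-0.5, -0.1, 0.4]
grip_width: 59.9
finger_force: 0.0
```

Call:
jog_arm:
  dp:
    - [0, 0, 0]
    - [0, 0, 0]
    - [0, 0, 0]
    - [0, 0, 0]
    - [0, 0, 0]
    - [0, 0, 0]
    - [0, 0, 0]
  twist: [10.4, 10.4, 10.4, 10.4, 10.4, 10.4, 10.4]

```text
time: 3.02
tool_pos: [512.0, 212.9, 170.7]
tcp_rot: [3.142, -0.0, 1.2]
contact_force: [-0.5, -0.4, -0.3]
grip_width: 60.2
finger_force: 0.0
```

Call:
jog_arm:
  dp:
    - [0, 0, 0]
    - [0, 0, 0]
    - [0, 0, 0]
    - [0, 0, 0]
    - [0, 0, 0]
    - [0, 0, 0]
    - [0, 0, 0]
  twist: [10.4, 10.4, 10.4, 10.4, 10.4, 10.4, 10.4]

```text
time: 3.9
tool_pos: [512.0, 212.8, 170.7]
tcp_rot: [-3.142, -0.0, -0.07]
contact_force: [1.1, 0.8, 0.6]
grip_width: 59.9
finger_force: 0.0
```

```bash
cat > m2.py <<'E'
from h import *
p=bot.camera_params("wrist"); im=bot.capture("wrist")
o=bot.get_obs(); print(o['tool_pos'],o['tcp_rot'],o['time'])
hs=bot.masks_of("wrist","holder"); t=bot.masks_of("wrist","cap_grip")
cv2.imwrite("pics/w1.png",im)
print([d['bbox'] for d in hs[:2]],[d['bbox'] for d in t[:2]])
if t:
    u,v,w,h=t[0]['bbox']; g=im.max(2)<60
    q=np.zeros_like(g); q[max(0,int(v-h/2)):int(v+h/2),max(0,int(u-w/2)):int(u+w/2)]=1
    print('bar',fit([(p,g&q)],(512,212.5,(-.06,)),(64,24,60,94)))
if hs and t: print('holder',fit([(p,hs[0]['pixels']|t[0]['pixels'])],(512,212.5,(-.06,)),(130,130,0,34)))
E
python3 m2.py
```

```text
[512.02064837 212.83770082 170.71806949] [-3.14151393e+00 -4.01447413e-05 -7.77209608e-02] 3.95
[[320.0, 183.7, 127.8, 119.4], [322.8, 190.4, 100.7, 101.1]] [[322.4, 189.1, 97.4, 101.1]]
bar (array([ 5.00444430e+02,  2.15078203e+02, -9.40685532e-02]), np.float64(0.3232380838035779))
holder (array([ 5.12554571e+02,  2.13394499e+02, -5.62333417e-02]), np.float64(0.022199906445397155))
```

View pics/w1.png

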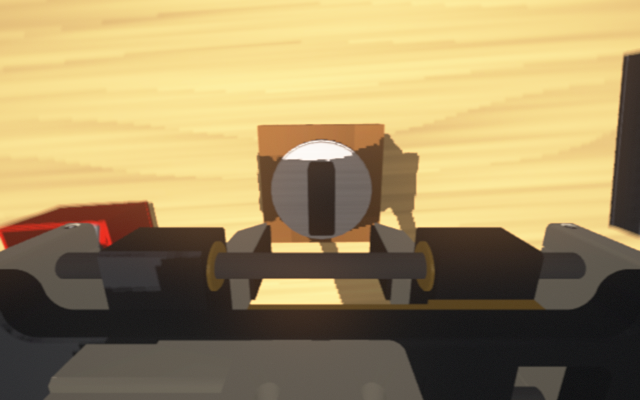

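The wrist view shows the bar, at (321,198), centred and parallel between the fingers. I descend and grip.

Call:
jog_arm:
  dp:
    - [0, 0, 0.04]
    - [0, 0, 0.04]
    - [0, 0, 0.015]
    - [0, 0, 0.01]
    - [0, 0, 0]
  twist: [-0.9, 0, 0, 0, 0]
  jaw: 0.06

```text
time: 4.68
tool_pos: [512.3, 213.0, 66.0]
tcp_rot: [-3.141, -0.0, -0.048]
contact_force: [-0.3, 0.6, 0.5]
grip_width: 60.1
finger_force: 0.0
```

Call:
jog_arm:
  dp:
    - [0, 0, 0]
    - [0, 0, 0]
    - [0, 0, 0]
    - [0, 0, 0]
  twist: [0, 0, 0, 0]
  jaw: 0.0

```text
time: 5.18
tool_pos: [512.1, 212.8, 66.0]
tcp_rot: [-3.142, -0.0, -0.049]
contact_force: [-0.5, -2.0, 1.0]
grip_width: 24.5
finger_force: 1.0
```

Call:
jog_arm:
  dp:
    - [0, 0, 0]
    - [0, 0, 0]
    - [0, 0, -0.0022]
    - [0, 0, -0.0022]
    - [0, 0, -0.0022]
    - [0, 0, -0.0022]
  twist: [0, 0, -8.5, -8.5, -8.5, -8.5]

```text
time: 5.92
tool_pos: [511.9, 212.4, 74.1]
tcp_rot: [3.141, 0.001, 0.549]
contact_force: [0.7, -1.9, -1.9]
grip_width: 23.5
finger_force: 30.0
```

Call:
jog_arm:
  dp:
    - [0, 0, -0.0022]
    - [0, 0, -0.0022]
    - [0, 0, -0.0022]
    - [0, 0, -0.0022]
    - [0, 0, -0.0022]
    - [0, 0, -0.0022]
    - [0, 0, 0]
    - [0, 0, 0]
  twist: [-8.5, -8.5, -8.5, -8.5, -8.5, -8.5, 0, 0]

```text
time: 6.92
tool_pos: [511.7, 212.5, 87.4]
tcp_rot: [-3.141, 0.001, 1.432]
contact_force: [-0.2, -3.3, -2.3]
grip_width: 23.7
finger_force: 30.0
```

Unscrewed, with the force staying small. Now I lift and carry gently toward the outside of the tray's left wall.

Call:
jog_arm:
  dp:
    - [0, 0, -0.008]
    - [0, 0, -0.018]
    - [0, 0, -0.02]
    - [0, 0, -0.016]
    - [0, 0, -0.008]
    - [0, 0, 0]
  twist: [0, 0, 0, 0, 0, 0]

```text
time: 7.68
tool_pos: [512.1, 213.0, 158.1]
tcp_rot: [3.141, -0.0, 1.435]
contact_force: [0.5, 0.0, -4.6]
grip_width: 23.7
finger_force: 30.0
```

Call:
jog_arm:
  dp:
    - [-0.01, 0.002, 0]
    - [-0.02, 0.004, 0]
    - [-0.03, 0.006, 0]
    - [-0.04, 0.007, 0]
    - [-0.045, 0.008, 0]
    - [-0.045, 0.008, 0]
    - [-0.043, 0.008, 0]
    - [-0.035, 0.006, 0]
    - [-0.02, 0.004, 0]
    - [-0.01, 0.002, 0]
  twist: [0, 0, 0, 0, 0, 0, 0, 0, 0, 0]

```text
time: 8.93
tool_pos: [525.8, -91.1, 157.5]
tcp_rot: [-3.141, -0.0, 1.433]
contact_force: [0.4, 0.3, -4.2]
grip_width: 24.1
finger_force: 30.0
```

Call:
jog_arm:
  dp:
    - [0, 0, 0]
    - [0, 0, 0]
    - [0, 0, 0]
    - [0, 0, 0]
  twist: [-5, -5, -4, 0]

```text
time: 9.43
tool_pos: [526.0, -89.1, 157.6]
tcp_rot: [-3.141, -0.001, 1.68]
contact_force: [0.7, 0.4, -4.5]
grip_width: 23.8
finger_force: 30.0
```

```bash
python3 - <<'E'
from h import *
o=bot.get_obs(); print(o['tool_pos'],o['tcp_rot'],o['contact_force'])
a=bot.capture("side"); cv2.imwrite("pics/s2.png",cv2.resize(a[60:320,200:520],(640,520)))
E
```

```text
[525.98095383 -89.07279283 157.58936492] [-3.14132653e+00 -5.31211581e-04  1.67961004e+00] [ 0.717939    0.40832454 -4.46829399]
```

View pics/s2.png

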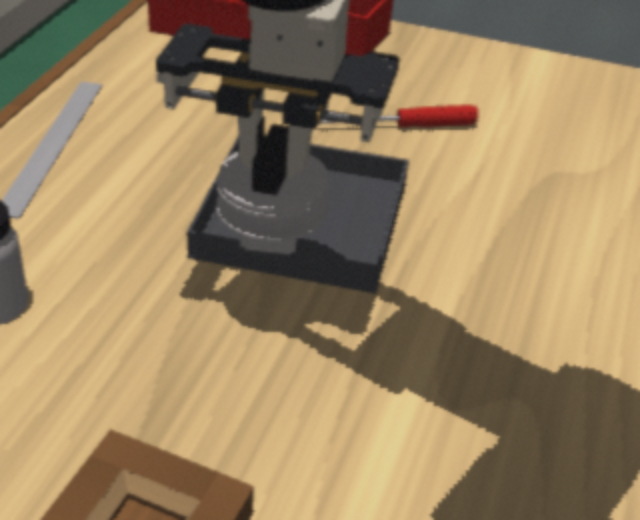

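The tin hangs level outside the wall; the foot is at about (270,245) in the crop. I lower it and begin pushing inward.

Call:
jog_arm:
  dp:
    - [0, 0, 0.02]
    - [0, 0, 0.025]
    - [0, 0, 0.0145]
    - [-0.008, 0, 0]
    - [-0.008, 0, 0]
    - [-0.0055, 0, -0.0009]
    - [-0.0055, 0, -0.0009]
    - [-0.0055, 0, -0.0009]
    - [-0.0055, 0, -0.0009]
    - [0, 0, 0]
  twist: [0, 0, 0, 0, 0, 0, 0, 0, 0, 0]

```text
time: 10.72
tool_pos: [530.7, -127.7, 102.7]
tcp_rot: [3.14, -0.001, 1.678]
contact_force: [-0.4, 4.1, -2.3]
grip_width: 23.7
finger_force: 30.0
```

```bash
python3 - <<'E'
from h import *
o=bot.get_obs(); print(o['tool_pos'],o['tcp_rot'],o['contact_force'],o['moment'],o['finger_force'])
a=bot.capture("side"); cv2.imwrite("pics/s3.png",cv2.resize(a[80:260,250:470],(660,540)))
E
```

```text
[ 530.7042094  -127.6699365   102.68119697] [ 3.13991920e+00 -5.16591115e-04  1.67807295e+00] [-0.35376953  4.06618414 -2.29420456] [ 0.92546715 -0.0240695  -0.05632156] 29.998578429222107
```

View pics/s3.png

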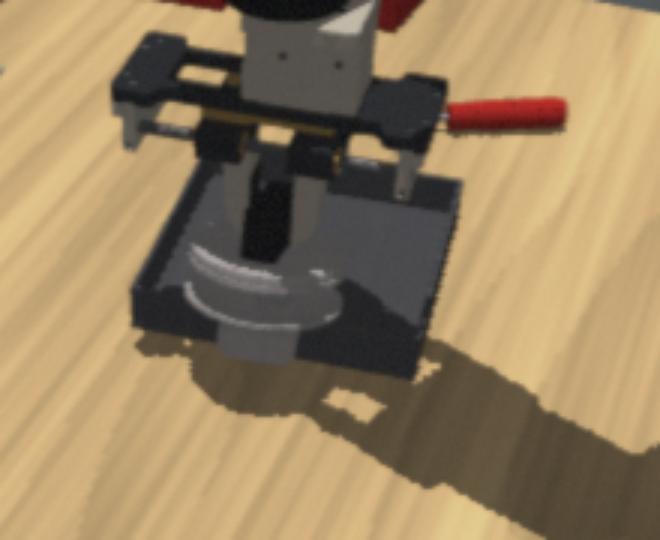

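The push works: the tin leans about 15 degrees at only 4 N. I continue to about 52 degrees.

Call:
jog_arm:
  dp:
    - [-0.0055, 0, 0.0007]
    - [-0.0055, 0, 0.0007]
    - [-0.0055, 0, 0.0007]
    - [-0.0055, 0, 0.0007]
    - [-0.0053, 0, 0.002]
    - [-0.0053, 0, 0.002]
    - [-0.0053, 0, 0.002]
    - [-0.0053, 0, 0.002]
    - [-0.005, 0, 0.0028]
    - [-0.005, 0, 0.0028]
  twist: [0, 0, 0, 0, 0, 0, 0, 0, 0, 0]

```text
time: 12.02
tool_pos: [536.2, -181.1, 85.4]
tcp_rot: [3.141, 0.0, 1.679]
contact_force: [0.7, 4.6, 5.5]
grip_width: 23.8
finger_force: 30.0
```

Call:
jog_arm:
  dp:
    - [0, 0, 0]
    - [0, 0, 0]
    - [0, 0, 0]
    - [0, 0, 0]
    - [0, 0, 0]
    - [0, 0, 0]
  twist: [0, 0, 0, 0, 0, 0]

```text
time: 12.78
tool_pos: [535.7, -180.5, 85.2]
tcp_rot: [-3.141, -0.0, 1.679]
contact_force: [0.7, 0.6, -1.8]
grip_width: 24.0
finger_force: 30.0
```

```bash
python3 - <<'E'
from h import *
o=bot.get_obs(); print(o['tool_pos'],o['tcp_rot'],o['contact_force'],o['moment'],o['finger_force'])
a=bot.capture("side"); b=bot.capture("top")
for c in("side","top"):
    print(c,[(np.round(d['bbox'],1).tolist(),round(d['confidence'],2)) for d in bot.find_in(c,"ball1")][:4])
cv2.imwrite("pics/s4.png",np.vstack([cv2.resize(a[100:240,260:460],(480,336)),cv2.resize(b[130:260,340:526],(480,264))[:264]]))
E
```

```text
[ 535.70672786 -180.45369715   85.15878593] [-3.14100298e+00 -2.43782565e-04  1.67932313e+00] [ 0.67701656  0.57673861 -1.80820114] [-0.0056691  -0.04435595 -0.02268131] 29.994431734085083
side [([267.9, 327.4, 119.6, 113.1], 0.59)]
top []
```

View pics/s4.png

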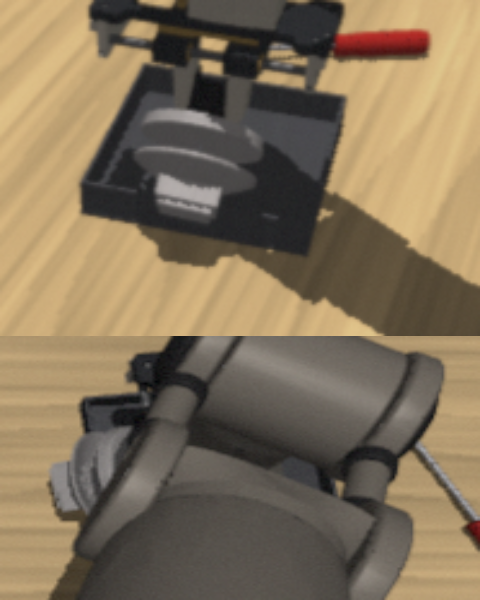

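```bash
python3 - <<'E'
from h import *
a=bot.capture("wrist"); p=bot.camera_params("wrist")
for d in bot.find_in("wrist","ball1")[:4]: print(np.round(d['bbox'],1),d['confidence'],unproj(p,d['bbox'][:2],11))
cv2.imwrite("pics/w5.png",a)
E
```

```text
(no output)
```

View pics/w5.png

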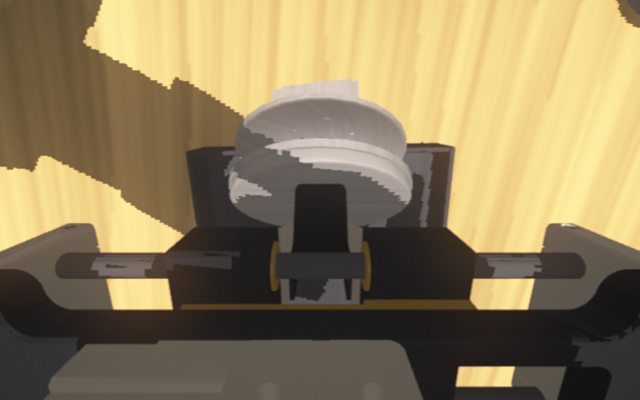

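The tin leans about 53 degrees with the dish pointing into the tray and nothing left on its high side. I lift it still leaned and move off to see the tray.

Call:
jog_arm:
  dp:
    - [0, 0, -0.01]
    - [0, 0, -0.025]
    - [0, 0, -0.03]
    - [0, 0, -0.015]
    - [0.02, 0, 0]
    - [0.035, 0, 0]
    - [0.04, 0, 0]
    - [0.035, 0, 0]
    - [0.02, 0, 0]
    - [0, 0, 0]
  twist: [0, 0, 0, 0, 0, 0, 0, 0, 0, 0]

```text
time: 14.32
tool_pos: [519.1, -29.9, 164.9]
tcp_rot: [-3.14, -0.0, 1.682]
contact_force: [-0.3, 0.3, -4.2]
grip_width: 23.8
finger_force: 30.0
```

```bash
python3 - <<'E'
from h import *
o=bot.get_obs(); print(o['tool_pos'],o['tcp_rot'],o['contact_force'])
a=bot.capture("side"); b=bot.capture("top")
for c in("side","top"):
    p=bot.camera_params(c)
    print(c,[(np.round(d['bbox'],1).tolist(),round(d['confidence'],2),np.round(unproj(p,d['bbox'][:2],11)).tolist()) for d in bot.find_in(c,"ball1")][:4])
cv2.imwrite("pics/s6.png",np.vstack([cv2.resize(a[70:240,230:470],(480,340)),cv2.resize(b[130:260,300:540],(480,260))]))
E
```

```text
[519.14020029 -29.92440154 164.90603082] [-3.14042493e+00 -3.72670770e-04  1.68158389e+00] [-0.32043076  0.29345563 -4.21314229]
side []
top []
```

View pics/s6.png

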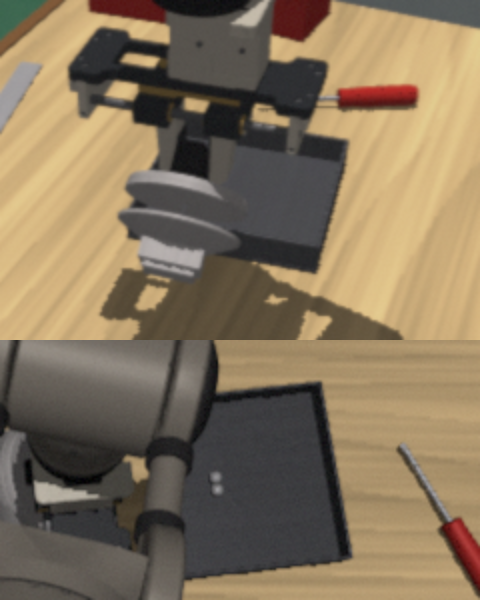

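The top view shows both balls in the tray, at (215,477) and (217,490) in the crop. To right the tin I hook the wall top under the dish's low side and draw the hand outward.

Call:
jog_arm:
  dp:
    - [-0.02, 0, 0]
    - [-0.035, 0, 0]
    - [-0.04, 0, 0]
    - [-0.028, 0, 0]
    - [-0.0125, 0, 0]
    - [0, 0, 0.02]
    - [0, 0, 0.025]
    - [0, 0, 0.02]
    - [0, 0, 0.011]
    - [0, 0, 0]
  twist: [0, 0, 0, 0, 0, 0, 0, 0, 0, 0]

```text
time: 15.78
tool_pos: [534.0, -166.0, 88.9]
tcp_rot: [-3.14, -0.001, 1.679]
contact_force: [-1.1, 0.9, -3.4]
grip_width: 23.6
finger_force: 30.0
```

Call:
jog_arm:
  dp:
    - [0.006, 0, 0]
    - [0.006, 0, 0]
    - [0.006, 0, 0]
    - [0.006, 0, 0]
    - [0.006, 0, 0]
    - [0.006, 0, 0]
    - [0.004, 0, 0]
  twist: [0, 0, 0, 0, 0, 0, 0]

```text
time: 16.65
tool_pos: [530.7, -126.5, 90.7]
tcp_rot: [3.139, 0.002, 1.68]
contact_force: [-1.6, -3.4, 4.7]
grip_width: 24.0
finger_force: 30.0
```

```bash
python3 - <<'E'
from h import *
o=bot.get_obs(); print(o['tool_pos'],o['tcp_rot'],o['contact_force'])
a=bot.capture("side")
cv2.imwrite("pics/s7.png",cv2.resize(a[90:250,250:450],(600,480)))
E
```

```text
[ 530.69740612 -126.52272142   90.71204973] [3.13942676e+00 1.76891824e-03 1.67953738e+00] [-1.61462181 -3.417243    4.74621477]
```

View pics/s7.png

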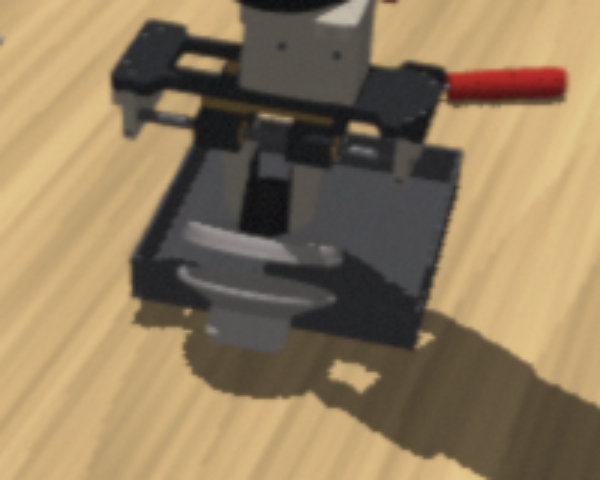

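It is righting: about 28 degrees of lean remain, at small forces. I continue.

Call:
jog_arm:
  dp:
    - [0.005, 0, 0.0008]
    - [0.005, 0, 0.0012]
    - [0.005, 0, 0.0015]
    - [0.005, 0, 0.0018]
    - [0.005, 0, 0.002]
    - [0.003, 0, 0.0012]
    - [0, 0, 0]
  twist: [0, 0, 0, 0, 0, 0, 0]

```text
time: 17.58
tool_pos: [527.5, -98.0, 81.1]
tcp_rot: [3.14, -0.0, 1.679]
contact_force: [0.3, 1.0, 4.9]
grip_width: 23.8
finger_force: 30.0
```

```bash
python3 - <<'E'
from h import *
o=bot.get_obs(); print(o['tool_pos'],o['tcp_rot'],o['contact_force'])
a=bot.capture("side")
cv2.imwrite("pics/s8.png",cv2.resize(a[90:250,250:450],(600,480)))
E
```

```text
[527.47566756 -98.01958025  81.14853775] [ 3.14045233e+00 -3.92876350e-04  1.67931310e+00] [0.29939935 1.03736034 4.86864894]
```

View pics/s8.png

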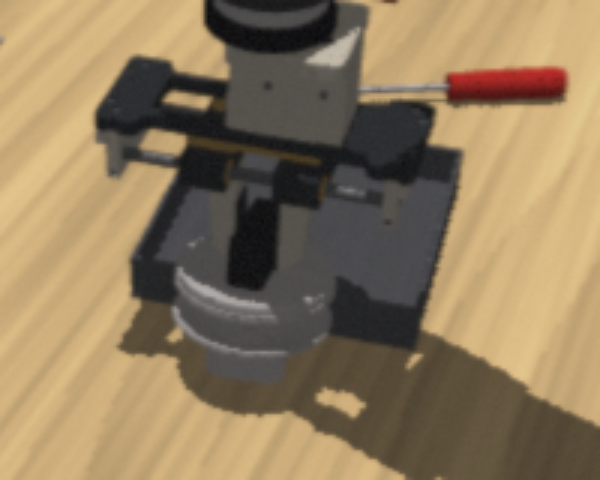

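About 8 degrees of lean is left. I clear the wall and press the foot flat on the bench to finish.

Call:
jog_arm:
  dp:
    - [0, 0, -0.015]
    - [0, 0, -0.01]
    - [0.02, 0, 0]
    - [0.03, 0, 0]
    - [0.02, 0, 0]
    - [0, 0, 0.015]
    - [0, 0, 0.008]
    - [0, 0, 0]
  twist: [0, 0, 0, 0, 0, 0, 0, 0]

```text
time: 18.62
tool_pos: [518.8, -29.3, 81.8]
tcp_rot: [-3.139, -0.001, 1.678]
contact_force: [0.5, -0.4, -3.6]
grip_width: 23.7
finger_force: 30.0
```

Call:
jog_arm:
  dp:
    - [0, 0, 0.002]
    - [0, 0, 0.002]
    - [0, 0, 0.0015]
    - [0, 0, 0]
  twist: [0, 0, 0, 0]

```text
time: 19.12
tool_pos: [519.4, -28.9, 77.4]
tcp_rot: [-3.142, -0.0, 1.679]
contact_force: [0.7, 0.9, -3.3]
grip_width: 23.5
finger_force: 30.0
```

Call:
jog_arm:
  dp:
    - [0, 0, 0.0015]
    - [0, 0, 0.001]
    - [0, 0, 0]
  twist: [0, 0, 0]

```text
time: 19.5
tool_pos: [519.8, -28.9, 76.2]
tcp_rot: [3.14, 0.0, 1.679]
contact_force: [-2.5, 0.3, 7.6]
grip_width: 24.1
finger_force: 30.0
```

Call:
jog_arm:
  dp:
    - [0, 0, -0.001]
    - [0, 0, 0]
    - [0, 0, 0]
  twist: [0, 0, 0]
  jaw: 0.034

```text
time: 19.88
tool_pos: [519.5, -28.9, 75.9]
tcp_rot: [3.141, -0.0, 1.679]
contact_force: [-0.9, 0.6, -0.8]
grip_width: 33.5
finger_force: 0.0
```

Call:
jog_arm:
  dp:
    - [0, 0, 0]
    - [0, 0, 0]
    - [0, 0, 0]
    - [0, 0, 0]
    - [0, 0, 0]
  twist: [0, 0, 0, 0, 0]
  jaw: 0.0

```text
time: 20.5
tool_pos: [519.5, -28.9, 75.9]
tcp_rot: [3.141, -0.0, 1.679]
contact_force: [0.1, 0.3, -1.2]
grip_width: 24.3
finger_force: 30.0
```

```bash
python3 - <<'E'
from h import *
o=bot.get_obs(); print(o['tool_pos'],o['tcp_rot'],o['contact_force'],o['finger_force'],o['grip_width'])
a=bot.capture("side")
cv2.imwrite("pics/s9.png",cv2.resize(a[120:280,240:440],(600,480)))
E
```

```text
[519.48942755 -28.87139465  75.85169256] [ 3.14149822e+00 -9.35148677e-05  1.67914373e+00] [ 0.12440209  0.28888887 -1.247673  ] 29.985449016094208 24.309192848626648
```

View pics/s9.png

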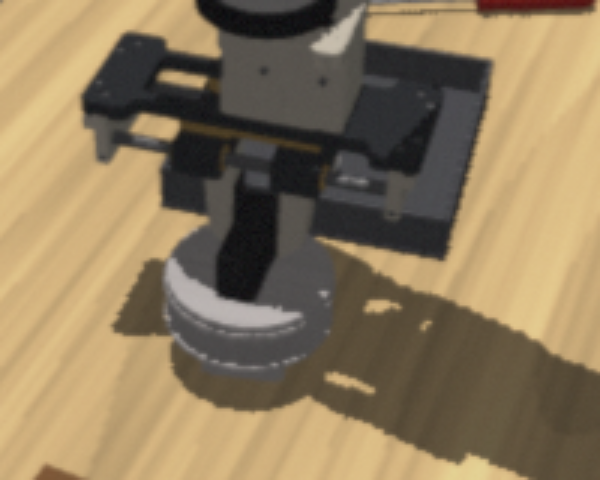

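The tin stands upright on the bench and has been gripped again. I carry it back over the socket.

Call:
jog_arm:
  dp:
    - [0, 0, -0.02]
    - [0, 0, -0.026]
    - [0, 0, -0.018]
    - [0.02, 0.0015, 0]
    - [0.04, 0.003, 0]
    - [0.05, 0.004, 0]
    - [0.05, 0.004, 0]
    - [0.045, 0.0035, 0]
    - [0.026, 0.002, 0]
    - [0.01, 0.0008, 0]
  twist: [0, 0, 0, 0, 0, 0, 0, 0, 0, 0]

```text
time: 21.8
tool_pos: [511.3, 213.9, 139.3]
tcp_rot: [-3.14, 0.0, 1.681]
contact_force: [-0.1, -1.2, -3.8]
grip_width: 23.5
finger_force: 30.0
```

Call:
jog_arm:
  dp:
    - [0, 0, 0]
    - [0, 0, 0]
    - [0, 0, 0]
    - [0, 0, 0]
  twist: [7, 7, 0, 0]

```text
time: 22.3
tool_pos: [512.0, 212.1, 139.7]
tcp_rot: [-3.141, 0.0, 1.436]
contact_force: [0.5, -0.5, -2.8]
grip_width: 23.5
finger_force: 30.0
```

```bash
python3 - <<'E'
from h import *
o=bot.get_obs(); print(o['tool_pos'],o['tcp_rot'],o['contact_force'])
d=np.array([512.2,212.8])-o['tool_pos'][:2]; y=o['tcp_rot'][2]
print(d@[np.cos(y),np.sin(y)],d@[np.sin(y),-np.cos(y)])
E
```

```text
[512.01976605 212.1290842  139.73302566] [-3.14108813e+00  2.95114739e-04  1.43644816e+00] [ 0.49643318 -0.5026009  -2.83073796]
0.6890114041989187 0.08874442801769891
```

Seated, the TCP should be near z = 86.

Call:
jog_arm:
  dp:
    - [0.0005, 0, 0.015]
    - [0, 0, 0.015]
    - [0, 0, 0.008]
    - [0, 0, 0.004]
    - [0, 0, 0.004]
    - [0, 0, 0.0025]
    - [0, 0, 0]
  twist: [0, 0, 0, 0, 0, 0, 0]

```text
time: 23.18
tool_pos: [515.3, 213.6, 93.5]
tcp_rot: [3.134, -0.003, 1.435]
contact_force: [3.1, -2.0, 11.8]
grip_width: 23.8
finger_force: 30.0
```

Call:
jog_arm:
  dp:
    - [0, 0, 0.003]
    - [0, 0, 0.0015]
    - [0, 0, 0]
  twist: [0, 0, 0]

```text
time: 23.55
tool_pos: [515.3, 213.7, 89.1]
tcp_rot: [3.134, -0.003, 1.435]
contact_force: [2.4, -1.4, 12.7]
grip_width: 24.0
finger_force: 30.0
```

Call:
jog_arm:
  dp:
    - [0, 0.002, 0]
    - [0, 0.001, 0]
    - [0, 0, 0.001]
  twist: [0, 0, 0]

```text
time: 23.92
tool_pos: [516.2, 213.0, 87.5]
tcp_rot: [3.139, -0.001, 1.435]
contact_force: [-1.1, -1.8, 14.5]
grip_width: 23.8
finger_force: 30.0
```

```bash
python3 - <<'E'
from h import *
o=bot.get_obs(); print(o['tool_pos'],o['tcp_rot'],o['contact_force'],o['moment'])
E
```

```text
[516.2235221  212.96728252  87.53181353] [ 3.13853523e+00 -1.38525222e-03  1.43509099e+00] [-1.05439563 -1.8256172  14.51587078] [-0.08001143  0.74962878  0.02117442]
```

Call:
jog_arm:
  dp:
    - [0, 0, 0]
    - [0, 0, 0]
    - [0, 0, 0]
    - [0, 0, 0]
  twist: [0, 0, 0, 0]
  jaw: 0.045

```text
time: 24.42
tool_pos: [515.1, 212.7, 85.7]
tcp_rot: [-3.141, 0.0, 1.435]
contact_force: [0.7, -1.9, 0.3]
grip_width: 45.0
finger_force: 1.0
```

```bash
cat > m3.py <<'E'
from h import *
o=bot.get_obs(); print(o['tool_pos'],o['tcp_rot'],o['contact_force'],o['grip_width'])
for c in("side","top","wrist"):
    bot.capture(c); p=bot.camera_params(c)
    for l in("cap_grip","holder"):
        t=bot.masks_of(c,l)
        if t: print(c,l,np.round(t[0]['bbox'],1),round(t[0]['confidence'],2))
p=bot.camera_params("side"); print('expected cap px',proj(p,[(512,212.8,60),(512,212.8,82)]))
E
python3 m3.py
```

```text
[515.09098676 212.66882301  85.65563986] [-3.14134420e+00  2.27855638e-04  1.43486226e+00] [ 0.6922634  -1.87570432  0.34289922] 44.96922936760957
side cap_grip [262.2 302.6  68.4  47.3] 0.63
side holder [265.2 341.4 119.7  84.1] 0.78
top cap_grip [227.1 208.   22.9  38.2] 0.97
top holder [232.9 213.9  41.   59.1] 0.75
wrist cap_grip [321.  230.2 158.8 146.8] 0.63
wrist holder [309.8 206.8 171.1 168.2] 0.71
expected cap px [[268.10111725 308.3624063 ]
 [267.20501363 298.94340578]]
```

Call:
jog_arm:
  dp:
    - [0, 0, -0.03]
    - [0, 0, -0.05]
    - [0, 0, -0.03]
    - [-0.05, 0, 0]
    - [-0.06, 0, 0]
    - [-0.05, 0, 0]
    - [0, 0, 0]
  twist: [0, 0, 0, 0, 0, 0, 0]

```text
time: 25.75
tool_pos: [493.0, 51.8, 196.0]
tcp_rot: [-3.141, -0.0, 1.43]
contact_force: [-0.2, -0.3, -1.0]
grip_width: 45.1
finger_force: 0.0
```

```bash
cat > m4.py <<'E'
from h import *
import sys
o=bot.get_obs(); print(o['tool_pos'],o['tcp_rot'])
B=[];Hs=[]
for c in("side","top"):
    p=bot.camera_params(c); im=bot.capture(c)
    t=bot.masks_of(c,"cap_grip"); hs=bot.masks_of(c,"holder")
    if hs and t: Hs.append((p,hs[0]['pixels']|t[0]['pixels']))
    if t:
        u,v,w,h=t[0]['bbox']; print(c,np.round(t[0]['bbox'],1),t[0]['confidence'])
        crop=im[int(v-h/2):int(v+h/2),int(u-w/2):int(u+w/2)].max(2)
        print('dark hist',np.histogram(crop,bins=[0,30,45,60,80,110,150,256])[0])
        q=np.zeros(im.shape[:2],bool); q[int(v-h/2):int(v+h/2),int(u-w/2):int(u+w/2)]=1
        B.append((p,(im.max(2)<45)&q))
for z in (0,7,15,22,29):
    print(z,[ (np.round(r[0],2).tolist(),round(r[1],3)) for r in [fit(B,(512,212.5,(1.4,)),(64,24,60+z,94+z))]])
if Hs: print('holder',fit(Hs,(512,212.5,(-.06,)),(130,130,0,34)))
E
python3 m4.py
```

```text
[492.99013254  51.82616142 195.99695939] [-3.14137240e+00 -4.23307298e-05  1.43045245e+00]
side [265.2 299.6  72.6  53.9] 0.88
dark hist [ 602  329   90  373  284  919 1345]
top [215.7 211.1  50.4  43.1] 0.94
dark hist [333 298 151 240 716 405   7]
0 [([520.82, 190.83, 0.58], np.float64(0.739))]
7 [([518.82, 194.64, 0.6], np.float64(0.726))]
15 [([516.46, 200.62, 0.62], np.float64(0.762))]
22 [([513.33, 203.63, 1.12], np.float64(0.827))]
29 [([512.0, 202.18, 1.1], np.float64(0.863))]
holder (array([ 5.11564950e+02,  2.12281132e+02, -5.88655328e-02]), np.float64(0.6882689272934782))
```

```bash
cat > m5.py <<'E'
from h import *
from scipy.spatial.transform import Rotation as Ro
a=np.linspace(0,2*np.pi,48,endpoint=False)
def model(q,yaw):
    P=[(50*np.cos(t),50*np.sin(t),z) for t in a for z in(-26,-23)]+box(0,0,0,64,24,-23,11)
    return Ro.from_euler('xyz',[q[3]/100,q[4]/100,yaw]).apply(np.array(P))+np.array([q[0],q[1],q[2]])
def run(yaw=1.43,z0=104.5):
    ob=[]
    for c in("side","top"):
        p=bot.camera_params(c); bot.capture(c); t=bot.masks_of(c,"cap_grip")
        if not t: print('miss',c); continue
        pts=cv2.findNonZero(big(t[0]['pixels']).astype(np.uint8))[:,0].astype(float)
        pts=np.vstack([pts+[i,j] for i in(-.5,.5) for j in(-.5,.5)])
        ob.append((p,hullmask(pts)))
    def f(q,yw=yaw):
        e=0
        for p,m in ob:
            h=hullmask(proj(p,model(q,yw))); e+=1-(h&m).sum()/(h|m).sum()
        return e+2e-4*(q[3]**2+q[4]**2)/25
    s=np.array([512.,212.8,z0,0,0]); print('nominal',f(s))
    r=minimize(f,s,method='Nelder-Mead',options=dict(initial_simplex=np.vstack([s]+[s+v for v in np.diag([5,5,5,10,10])]),maxiter=250))
    print('xyz, tilt(1/100 rad)',np.round(r.x,1),round(r.fun,3))
if __name__=="__main__": run()
E
python3 m5.py
```

```text
nominal 0.9725340627960295
xyz, tilt(1/100 rad) [513.9 200.3  96.5   4.6 -55.7] 0.817
```

```bash
python3 - <<'E'
from m5 import *
for c in("side","top"):
    p=bot.camera_params(c); im=bot.capture(c)
    u=proj(p,model([512,212.8,104.5,0,0],1.43)); print(c,'nominal bbox',u.min(0).round(),u.max(0).round())
    for l in("cap_grip","tin","holder"):
        for d in bot.masks_of(c,l)[:2]:
            m=d['pixels']; ys,xs=np.nonzero(m); b=d['bbox']
            print(l,round(d['confidence'],2),'bbox',round(b[0]-b[2]/2),round(b[1]-b[3]/2),round(b[0]+b[2]/2),round(b[1]+b[3]/2),'px',m.sum(),xs.min(),ys.min(),xs.max(),ys.max())
E
```

```text
side nominal bbox [232. 266.] [302. 330.]
cap_grip 0.59 bbox 230 274 299 321 px 2259 231 274 297 320
tin 0.81 bbox 230 276 298 343 px 3431 229 273 298 341
holder 0.64 bbox 207 287 327 384 px 4662 208 290 326 383
top nominal bbox [190. 182.] [239. 231.]
cap_grip 0.72 bbox 192 189 241 230 px 722 191 189 237 230
tin 0.75 bbox 190 183 240 231 px 715 189 187 237 229
holder 0.63 bbox 186 180 252 242 px 1109 187 179 251 242
```

Call:
jog_arm:
  dp:
    - [-0.055, 0, 0]
    - [-0.06, 0, 0]
    - [-0.055, 0, 0]
    - [0, 0, 0]
  twist: [0, 0, 0, 0]

```text
time: 27.15
tool_pos: [470.0, -117.5, 195.9]
tcp_rot: [3.141, 0.001, 1.429]
contact_force: [-1.2, 0.3, 0.1]
grip_width: 45.0
finger_force: 0.0
```

```bash
cat > m6.py <<'E'
from m5 import *
for c in("side","top"):
    p=bot.camera_params(c); im=bot.capture(c)
    for n,z,y in(("start",83,-.055),("now",104.5,1.43)):
        u=proj(p,model([512,212.8,z,0,0],y)); print(c,n,'nominal bbox',u.min(0).round(1),u.max(0).round(1))
    for l in("cap_grip","tin"):
        for d in bot.masks_of(c,l)[:1]:
            m=d['pixels']; ys,xs=np.nonzero(big(m)); print(l,round(d['confidence'],2),'px',m.sum(),xs.min(),ys.min(),xs.max(),ys.max())
            g=(im.max(2)<40)&cv2.dilate(m.astype(np.uint8),np.ones((3,3))).astype(bool)
            if g.sum()>20:
                g=big(g); r=cv2.minAreaRect(cv2.findNonZero(g.astype(np.uint8))); print('dark',g.sum(),np.round(r[0],1),np.round(r[1],1),round(r[2],1))
    ub=proj(p,(np.array(box(0,0,1.43,64,24,-23,11))+[512,212.8,104.5])); r=cv2.minAreaRect(ub.astype(np.float32)); print('bar nominal',np.round(r[0],1),np.round(r[1],1),round(r[2],1))
run()
E
python3 m6.py
```

```text
side start nominal bbox [233.6 280. ] [302.3 339. ]
side now nominal bbox [232.  265.7] [302.1 330. ]
cap_grip 0.9 px 2282 231 274 298 320
dark 924 [268.5 288. ] [43. 24.] 0.0
bar nominal [266.  291.4] [26.9 54.9] 39.8
top start nominal bbox [192.8 184.4] [241.2 231.7]
top now nominal bbox [189.9 182.1] [239.4 230.6]
cap_grip 0.71 px 1867 191 181 238 229
dark 484 [221.2 204.6] [36.  14.6] 31.0
tin 0.63 px 1845 189 181 237 229
dark 481 [220.6 204.3] [34.6 14.6] 31.0
bar nominal [212.2 204.5] [36.9 14.1] 8.6
nominal 0.3732317332240873
xyz, tilt(1/100 rad) [515.7 208.8 109.9   9.9 -19.7] 0.29
```

```bash
cat > m7.py <<'E'
from h import *
from scipy.spatial.transform import Rotation as Ro
a=np.linspace(0,2*np.pi,48,endpoint=False)
D=np.array([(50*np.cos(t),50*np.sin(t),z) for t in a for z in(-26,-23)]); Bx=np.array(box(0,0,0,64,24,-23,11))
def hull(m):
    pts=cv2.findNonZero(big(m).astype(np.uint8))[:,0].astype(float)
    return hullmask(np.vstack([pts+[i,j] for i in(-.5,.5) for j in(-.5,.5)]))
def run(yaws,z0,thr=35,tilt=True):
    ob=[]
    for c in("side","top"):
        p=bot.camera_params(c); im=bot.capture(c); t=bot.masks_of(c,"cap_grip")
        m=t[0]['pixels']; mf=cv2.dilate(hull(m)[::4,::4],np.ones((3,3))).astype(bool)
        g=(im.max(2)<thr)&mf; g=cv2.morphologyEx(g.astype(np.uint8),cv2.MORPH_OPEN,np.ones((5,5)))
        ob.append((p,hull(m),hull(g))); 
    def f(q,full=False):
        R=Ro.from_euler('xyz',[q[4]/100,q[5]/100,q[3]/100]); t=np.array(q[:3]); e=[]
        for p,m,g in ob:
            pb=proj(p,R.apply(Bx)+t); pd=proj(p,R.apply(D)+t)
            for h,mm in((hullmask(np.vstack([pb,pd])),m),(hullmask(pb),g)): e.append(1-(h&mm).sum()/(h|mm).sum())
        return e if full else sum(e)+1e-4*(q[4]**2+q[5]**2)
    best=None
    for y in yaws:
        s=np.array([512.,212.8,z0,y*100,0,0])
        r=minimize(f,s,method='Nelder-Mead',options=dict(initial_simplex=np.vstack([s]+[s+v for v in np.diag([5,5,5,15,8,8])]),maxiter=300))
        if best is None or r.fun<best.fun: best=r
    print('x y z',best.x[:3].round(1),'yaw,rx,ry',(best.x[3:]/100).round(3),'e',np.round(f(best.x,True),3))
if __name__=="__main__":
    for thr in(28,40): run((1.43,1.0,.6),104,thr)
E
python3 m7.py
```

```text
x y z [515.7 201.7 102.9] yaw,rx,ry [ 1.063  0.141 -0.181] e [0.204 0.797 0.167 0.212]
x y z [514.  196.5  97.5] yaw,rx,ry [ 1.081  0.111 -0.188] e [0.225 0.327 0.515 0.126]
```

Call:
jog_arm:
  dp:
    - [0.055, -0.001, 0]
    - [0.06, -0.001, 0]
    - [0.06, -0.001, 0]
    - [0.06, -0.001, 0]
    - [0.055, -0.001, 0]
    - [0.043, 0, 0]
    - [0, 0, 0.015]
    - [0, 0, 0.01]
    - [0, 0, 0]
  twist: [0, 0, 0, 0, 0, 0, 10.3, 10.3, 0]

```text
time: 29.18
tool_pos: [510.1, 216.4, 170.2]
tcp_rot: [-3.14, 0.001, 1.077]
contact_force: [0.5, -0.1, -0.1]
grip_width: 45.2
finger_force: 0.0
```

```bash
python3 - <<'E'
from m7 import *
o=bot.get_obs(); print(o['tool_pos'],o['tcp_rot'])
p=bot.camera_params("wrist"); im=bot.capture("wrist"); cv2.imwrite("pics/w10.png",im)
C=-np.array(p['R']).T@np.array(p['t']); print('cam',C.round(1),np.array(p['R'])[2].round(3))
t=bot.masks_of("wrist","cap_grip"); h=bot.masks_of("wrist","holder")
m=t[0]['pixels']; print(t[0]['bbox'],t[0]['confidence'],m.sum())
mf=hull(m)[::4,::4].astype(bool)
print(np.histogram(im[mf].max(1),bins=[0,15,25,35,45,60,80,120,180,256])[0])
for thr in(25,35,45):
    g=big(cv2.morphologyEx(((im.max(2)<thr)&mf).astype(np.uint8),cv2.MORPH_OPEN,np.ones((3,3))))
    r=cv2.minAreaRect(cv2.findNonZero(g.astype(np.uint8))); print(thr,g.sum(),np.round(r[0],1),np.round(r[1],1),round(r[2],1))
if h: print('holder',fit([(p,h[0]['pixels']|m)],(512,212.5,(-.06,)),(130,130,0,34)))
# disc outline ellipse
c,_=cv2.findContours(big(m).astype(np.uint8),cv2.RETR_EXTERNAL,cv2.CHAIN_APPROX_NONE); print('ellipse',cv2.fitEllipse(max(c,key=len)))
for z in(72,76,80):
    u=proj(p,[(512+50*np.cos(b),212.8+50*np.sin(b),z) for b in a]); print('nominal',z,cv2.fitEllipse(u.astype(np.float32)))
for y in (1.0,1.1,1.2,1.43):
    r=cv2.minAreaRect(proj(p,np.array(box(512,212.8,y,64,24,77,111))).astype(np.float32)); print(y,np.round(r[0],1),np.round(r[1],1),round(r[2],1))
E
```

```text
[510.10175601 216.40255502 170.1560886 ] [-3.14023689e+00  1.22041081e-03  1.07706236e+00]
cam [543.7 280.7 327.1] [-0.127 -0.233 -0.964]
[326.9, 202.1, 100.9, 97.1] 0.88 6837
[   0    0    6 1660  482  468 3839  395  546]Traceback (most recent call last):
  File "<stdin>", line 10, in <module>
  File "h.py", line 17, in big
    n,l,s,_=cv2.connectedComponentsWithStats(m.astype(np.uint8)); return l==1+np.argmax(s[1:,4])
                                                                              ~~~~~~~~~^^^^^^^^^
    return _wrapfunc(a, 'argmax', axis=axis, out=out, **kwds)
    return bound(*args, **kwds)
ValueError: attempt to get argmax of an empty sequence
```

Bar pixels lie at 35–50 in this view, so I redo this from the saved picture.

```bash
cat > m8.py <<'E'
from m7 import *
p=bot.camera_params("wrist"); im=bot.capture("wrist")
t=bot.masks_of("wrist","cap_grip"); h=bot.masks_of("wrist","holder")
m=t[0]['pixels']; mf=hull(m)[::4,::4].astype(bool)
for thr in(45,55,70):
    g=big(cv2.morphologyEx(((im.max(2)<thr)&mf).astype(np.uint8),cv2.MORPH_OPEN,np.ones((3,3))))
    r=cv2.minAreaRect(cv2.findNonZero(g.astype(np.uint8))); print(thr,g.sum(),np.round(r[0],1),np.round(r[1],1),round(r[2],1))
if h: print('holder',fit([(p,h[0]['pixels']|m)],(512,212.5,(-.06,)),(130,130,0,34)))
c,_=cv2.findContours(big(m).astype(np.uint8),cv2.RETR_EXTERNAL,cv2.CHAIN_APPROX_NONE); print('ellipse',cv2.fitEllipse(max(c,key=len)))
for z in(72,76,80):
    u=proj(p,[(512+50*np.cos(b),212.8+50*np.sin(b),z) for b in a]); print('nominal',z,cv2.fitEllipse(u.astype(np.float32)))
for y in (1.0,1.1,1.2,1.43):
    r=cv2.minAreaRect(proj(p,np.array(box(512,212.8,y,64,24,77,111))).astype(np.float32)); print(y,np.round(r[0],1),np.round(r[1],1),round(r[2],1))
M=hull(m); G=hull(big(cv2.morphologyEx(((im.max(2)<50)&mf).astype(np.uint8),cv2.MORPH_OPEN,np.ones((3,3)))))
def f(q,full=False):
    R=Ro.from_euler('xyz',[q[4]/100,q[5]/100,q[3]/100]); T=np.array(q[:3])
    pb=proj(p,R.apply(Bx)+T); pd=proj(p,R.apply(D)+T)
    e=[1-(x&y).sum()/(x|y).sum() for x,y in((hullmask(np.vstack([pb,pd])),M),(hullmask(pb),G))]
    return e if full else sum(e)+1e-4*(q[4]**2+q[5]**2)
for w in(0,1):
    s=np.array([512.,212.8,100,108,0,0])
    F=f if w else (lambda q:f(list(q)+[0,0]))
    s=s if w else s[:4]; d=np.diag([5,5,5,15,8,8][:len(s)])
    r=minimize(F,s,method='Nelder-Mead',options=dict(initial_simplex=np.vstack([s]+[s+v for v in d]),maxiter=300)); print(r.x.round(1),np.round(f(list(r.x)+[0]*(6-len(r.x)),True),3))
E
python3 m8.py
```

```text
45 1620 [336. 220.] [56. 34.] 90.0
55 2064 [336. 214.] [68. 36.] 90.0
70 2271 [334.8 214.5] [39.8 70.4] 8.3
holder (array([ 5.13271678e+02,  2.14554828e+02, -5.90899088e-02]), np.float64(0.047350190948653226))
ellipse ((327.4815979003906, 197.09176635742188), (87.9494400024414, 103.03044891357422), 63.55268478393555)
nominal 72 ((323.9358825683594, 197.99351501464844), (101.05406951904297, 105.1449203491211), 87.08242797851562)
nominal 76 ((323.998779296875, 199.116943359375), (102.42253875732422, 106.68941497802734), 87.11798858642578)
nominal 80 ((324.06353759765625, 200.27284240722656), (103.82842254638672, 108.2800521850586), 87.15252685546875)
1.0 [325.5 208.9] [30.4 81.6] 4.0
1.1 [324.6 208.8] [81.5 30.4] 88.7
1.2 [323.6 208.9] [81.6 30.4] 83.5
1.43 [323.4 209.5] [81.7 32. ] 69.8
[517.4 206.5  90.4 112.7] [0.158 0.276]
[5.191e+02 2.051e+02 8.940e+01 1.109e+02 1.500e+01 2.000e-01] [0.14 0.23]
```

The numbers say the tin sits cocked, leaning roughly 0.15 rad toward (+x,-y), with the bar at yaw 1.1. I grip it again, straighten it, and seat it properly.

Call:
jog_arm:
  dp:
    - [-0.005, 0.0105, 0.02]
    - [0, 0, 0.03]
    - [0, 0, 0.02]
    - [0, 0, 0.008]
    - [0, 0, 0]
  twist: [-1.5, 0, 0, 0, 0]
  jaw: 0.06

```text
time: 30.1
tool_pos: [517.5, 207.0, 93.2]
tcp_rot: [3.142, -0.0, 1.102]
contact_force: [0.0, 0.2, -0.5]
grip_width: 60.1
finger_force: 0.1
```

Call:
jog_arm:
  dp:
    - [0, 0, 0]
    - [0, 0, 0]
    - [0, 0, 0]
    - [0, 0, 0]
    - [0, 0, 0]
  twist: [0, 0, 0, 0, 0]
  jaw: 0.0

```text
time: 30.72
tool_pos: [517.8, 206.9, 93.5]
tcp_rot: [3.141, -0.0, 1.101]
contact_force: [-0.1, -2.4, 5.8]
grip_width: 27.0
finger_force: 28.7
```

```bash
python3 - <<'E'
from h import *
o=bot.get_obs(); print(o['tool_pos'],o['tcp_rot'],o['contact_force'],o['moment'],o['grip_width'],o['finger_force'])
E
```

```text
[517.77255983 206.93426414  93.52373059] [ 3.14077462e+00 -4.74172466e-04  1.10145470e+00] [-0.08692012 -2.4383555   5.76764914] [-0.40822531  0.25821241  0.08272146] 26.969541527839866 28.69896786287427
```

Call:
jog_arm:
  dp:
    - [0, 0, -0.006]
    - [0, 0, -0.012]
    - [0, 0, -0.012]
    - [0, 0, -0.005]
    - [0, 0, 0]
  twist: [0, 0, 0, 0, 0]

```text
time: 31.35
tool_pos: [517.6, 207.1, 128.4]
tcp_rot: [3.141, -0.001, 1.101]
contact_force: [0.8, -0.6, -3.4]
grip_width: 24.1
finger_force: 29.9
```

```bash
cat > m9.py <<'E'
from m7 import *
o=bot.get_obs(); P=o['tool_pos']; y=o['tcp_rot'][2]; print(P,o['tcp_rot'],o['contact_force'],o['moment'],o['grip_width'],o['finger_force'])
p=bot.camera_params("side"); im=bot.capture("side"); 
for l in("cap_grip","tin"):
    t=bot.masks_of("side",l)
    for d in t[:2]:
        m=big(d['pixels']); ys,xs=np.nonzero(m); print(l,round(d['confidence'],2),m.sum(),xs.min(),ys.min(),xs.max(),ys.max(),'left/right rows at extremes',ys[xs==xs.min()].mean(),ys[xs==xs.max()].mean(),'lowest cols',xs[ys==ys.max()].mean())
        np.save(f"{l}.npy",m)
for gz in(8,15,19,22):
  u=proj(p,(Ro.from_euler('z',y).apply(D)+[P[0],P[1],P[2]+gz])); print('level disc at TCP+',gz,u.min(0).round(1),u.max(0).round(1))
E
python3 m9.py
```

```text
[517.63026563 207.12590174 128.4349489 ] [ 3.14085838e+00 -7.03889718e-04  1.10146839e+00] [ 0.827677   -0.5522554  -3.43879165] [-0.11435015  0.08448797  0.00055457] 24.093793098857113 29.904885292053223
cap_grip 0.58 1702 228 264 294 311 left/right rows at extremes 277.5 297.0 lowest cols 280.5
tin 0.57 2803 225 264 294 326 left/right rows at extremes 283.5 297.5 lowest cols 261.0
level disc at TCP+ 8 [228.1 254.5] [299.8 311.2]
level disc at TCP+ 15 [227.6 251.3] [299.8 308. ]
level disc at TCP+ 19 [227.2 249.4] [299.7 306.1]
level disc at TCP+ 22 [227. 248.] [299.7 304.7]
```

Call:
jog_arm:
  dp:
    - [0.003, -0.007, 0]
    - [0, 0, 0.012]
    - [0, 0, 0.012]
    - [0, 0, 0.006]
    - [0, 0, 0.004]
    - [0, 0, 0.003]
    - [0, 0, 0]
  twist: [0, 0, 0, 0, 0, 0, 0]

```text
time: 32.38
tool_pos: [519.9, 211.7, 97.6]
tcp_rot: [3.125, -0.009, 1.101]
contact_force: [3.2, -12.5, 37.2]
grip_width: 25.9
finger_force: 31.1
```

```bash
cat > ob.py <<'E'
from plant import bot
o=bot.get_obs(); print(*[o[k].round(2) for k in('tool_pos','tcp_rot','contact_force','moment')],o['grip_width'],o['finger_force'])
E
python3 ob.py
```

```text
[519.88 211.7   97.62] [ 3.13 -0.01  1.1 ] [  3.17 -12.51  37.16] [-1.72 -0.35 -0.02] 25.88025664471293 31.11368886893615
```

Call:
jog_arm:
  dp:
    - [0, 0, -0.015]
    - [0, 0, -0.02]
    - [0, 0, -0.015]
    - [0, 0, 0]
    - [-0.04, 0, 0]
    - [-0.055, 0, 0]
    - [-0.04, 0, 0]
    - [0, 0, 0.03]
    - [0, 0, 0.025]
    - [0, 0, 0.01]
  twist: [0, 0, -9.5, -9.5, 0, 0, 0, 0, 0, 0]

```text
time: 33.62
tool_pos: [491.7, 79.0, 74.6]
tcp_rot: [-3.136, 0.001, 1.433]
contact_force: [-11.5, -1.9, 24.9]
grip_width: 24.1
finger_force: 30.2
```

Call:
jog_arm:
  dp:
    - [0, 0, 0.003]
    - [0, 0, 0.002]
    - [0, 0, 0]
  twist: [0, 0, 0]

```text
time: 34.0
tool_pos: [491.1, 79.5, 71.9]
tcp_rot: [-3.136, 0.001, 1.434]
contact_force: [-12.0, -1.3, 17.8]
grip_width: 23.6
finger_force: 30.2
```

Call:
jog_arm:
  dp:
    - [0, 0, -0.004]
    - [0, 0, 0]
    - [0, 0, 0]
    - [0, 0, 0]
  twist: [0, 0, 0, 0]
  jaw: 0.06

```text
time: 34.5
tool_pos: [494.2, 79.2, 74.8]
tcp_rot: [3.141, 0.0, 1.433]
contact_force: [-0.6, 0.6, 1.0]
grip_width: 57.9
finger_force: 0.3
```

```bash
python3 ob.py; cat > m10.py <<'E'
from m7 import *
p=bot.camera_params("wrist"); im=bot.capture("wrist"); t=bot.masks_of("wrist","cap_grip"); m=t[0]['pixels']
print(t[0]['bbox'],m.sum()); mf=hull(m)[::4,::4].astype(bool)
for thr in(45,60):
    g=big(cv2.morphologyEx(((im.max(2)<thr)&mf).astype(np.uint8),cv2.MORPH_OPEN,np.ones((3,3)))); r=cv2.minAreaRect(cv2.findNonZero(g.astype(np.uint8))); print(thr,g.sum(),np.round(r[0],1),np.round(r[1],1),round(r[2],1))
o=bot.get_obs(); P=o['tool_pos']
for z in(48,60,70):
  r=cv2.minAreaRect(proj(p,np.array(box(P[0],P[1],o['tcp_rot'][2],64,24,z,z+34))).astype(np.float32)); print('bar if aligned, base z',z,np.round(r[0],1),np.round(r[1],1),round(r[2],1))
  e=cv2.fitEllipse(proj(p,[(P[0]+50*np.cos(b),P[1]+50*np.sin(b),z) for b in a]).astype(np.float32)); print(np.round(e[0],1),np.round(e[1],1))
c,_=cv2.findContours(big(m).astype(np.uint8),cv2.RETR_EXTERNAL,cv2.CHAIN_APPROX_NONE); e=cv2.fitEllipse(max(c,key=len)); print('ellipse',np.round(e[0],1),np.round(e[1],1),e[2])
q=bot.camera_params("side"); bot.capture("side")
for l in("cap_grip","tin"):
    for d in bot.masks_of("side",l)[:1]: b=d['bbox']; print('side',l,[round(b[0]-b[2]/2),round(b[1]-b[3]/2),round(b[0]+b[2]/2),round(b[1]+b[3]/2)])
for z in (48,60,70):
    u=proj(q,D+[P[0],P[1],z+23]); print('side disc',z,u.min(0).round(),u.max(0).round())
E
python3 m10.py
```

```text
[494.19  79.16  74.79] [3.14 0.   1.43] [-0.64  0.64  1.01] [-0.15  0.1  -0.  ] 57.86338735105636 0.2988526373519562
[311.7, 244.8, 138.6, 96.4] 6330
45 932 [309. 240.] [24. 38.] 90.0
60 954 [309. 240.] [24. 38.] 90.0
bar if aligned, base z 48 [321.1 238.7] [113.9  43.4] 89.9
[320.8 221.8] [134.2 143.1]
bar if aligned, base z 60 [321.2 247.1] [122.6  46.9] 89.9
[320.9 228. ] [141.7 152.1]
bar if aligned, base z 70 [321.3 255.1] [130.8  50.2] 89.9
[320.9 233.8] [148.6 160.5]
ellipse [314.2 224.3] [ 56.3 134.6] 93.12196350097656
side cap_grip [292, 231, 348, 273]
side tin [295, 232, 350, 284]
side disc 48 [285. 235.] [345. 280.]
side disc 60 [285. 230.] [346. 275.]
side disc 70 [285. 226.] [346. 271.]
```

Call:
jog_arm:
  dp:
    - [0, 0, -0.025]
    - [0, 0, -0.04]
    - [0, 0, -0.03]
    - [0, 0, 0]
  twist: [0, 0, 0, 0]

```text
time: 35.25
tool_pos: [495.4, 79.3, 172.1]
tcp_rot: [3.137, -0.001, 1.433]
contact_force: [-0.9, 0.0, -0.4]
grip_width: 60.2
finger_force: 0.0
```

```bash
cat > m11.py <<'E'
from m7 import *
o=bot.get_obs(); P=o['tool_pos']; print(P,o['tcp_rot'])
ob=[]
for c in("wrist","side"):
    p=bot.camera_params(c); im=bot.capture(c); t=bot.masks_of(c,"cap_grip")
    if not t: print('miss',c); continue
    m=t[0]['pixels']; b=t[0]['bbox']; mf=hull(m)[::4,::4].astype(bool)
    v=im.max(2); print(c,np.round(b,1),round(t[0]['confidence'],2),m.sum(),'hist',np.histogram(v[mf],bins=[0,20,30,40,50,60,80,120,256])[0])
    g=big(cv2.morphologyEx(((v<(60 if c=="wrist" else 40))&mf).astype(np.uint8),cv2.MORPH_OPEN,np.ones((3,3))))
    r=cv2.minAreaRect(cv2.findNonZero(g.astype(np.uint8))); print(' dark',g.sum(),np.round(r[0],1),np.round(r[1],1),round(r[2],1))
    ob.append((c,p,hull(m),hull(g)))
def mk(sel):
    def f(q,full=False):
        R=Ro.from_euler('xyz',[q[4]/100,q[5]/100,q[3]/100]); T=np.array(q[:3]); e=[]
        for c,p,M,G in ob:
            if c not in sel: continue
            pb=proj(p,R.apply(Bx)+T); pd=proj(p,R.apply(D)+T)
            e+=[1-(x&y).sum()/(x|y).sum() for x,y in((hullmask(np.vstack([pb,pd])),M),(hullmask(pb),G))]
        return e if full else sum(e)
    return f
for sel in(("wrist",),("wrist","side")):
  for tilt in(0,1):
    f=mk(sel); best=None
    for y0 in np.array(o['tcp_rot'][2])+[-.5,-.2,0.1,.4]:
        s=np.array([P[0]-4,P[1],88,y0*100]+[0,0]*tilt); k=len(s)
        F=lambda q:f(list(q)+[0]*(6-len(q)))
        r=minimize(F,s,method='Nelder-Mead',options=dict(initial_simplex=np.vstack([s]+[s+v for v in np.diag([5,5,6,15,8,8][:k])]),maxiter=220))
        if best is None or r.fun<best.fun: best=r
    print(sel,best.x.round(1),np.round(f(list(best.x)+[0]*(6-k),True),3))
E
python3 m11.py
```

```text
[495.37667837  79.26276394 172.05225466] [ 3.13658216e+00 -9.21500242e-04  1.43306533e+00]
wrist [315.4 204.7  93.2  73.6] 0.69 4457 hist [   0    0    0  799  343  123 3457  414]
 dark 1142 [311. 215.] [48. 24.] 90.0
side [321.2 250.4  56.8  41.1] 0.92 914 hist [ 64 350  27  19  19  79 603 147]
 dark 439 [326.1 243.5] [23.2 19.2] 24.4
('wrist',) [481.9  51.6  20.  145.1] [0.207 0.258]
('wrist',) [480.8  46.9  13.2 140.8  17.7 -15.2] [0.223 0.193]
('wrist', 'side') [484.5  62.3  65.  144.4] [0.283 0.34  0.476 0.508]
('wrist', 'side') [485.5  57.   68.5 151.4  -2.9 -76.1] [0.068 0.279 0.108 0.242]
```

The fit explains it: the tin leaned in the pads and now lies tipped on the bench, leaning about 45-50 degrees with the cap toward -y. I grip it there and repeat the wall-hook righting that worked.

Call:
jog_arm:
  dp:
    - [-0.0234, -0.0067, 0.03]
    - [0, 0, 0.04]
    - [0, 0, 0.035]
    - [0, 0, 0.014]
    - [0, 0, 0]
  twist: [-4, 0, 0, 0, 0]
  jaw: 0.06

```text
time: 36.08
tool_pos: [483.8, 56.9, 50.2]
tcp_rot: [-3.14, 0.0, 1.503]
contact_force: [-0.3, 1.0, -0.6]
grip_width: 60.2
finger_force: 0.0
```

Call:
jog_arm:
  dp:
    - [0, 0, 0]
    - [0, 0, 0]
    - [0, 0, 0]
    - [0, 0, 0]
    - [0, 0, 0]
  twist: [0, 0, 0, 0, 0]
  jaw: 0.0

```text
time: 36.7
tool_pos: [484.6, 56.9, 51.3]
tcp_rot: [3.14, -0.0, 1.503]
contact_force: [0.2, -1.1, 1.9]
grip_width: 24.2
finger_force: 29.5
```

Call:
jog_arm:
  dp:
    - [0, 0, -0.03]
    - [0, 0, -0.04]
    - [-0.015, 0.005, -0.025]
    - [-0.04, 0.012, 0]
    - [-0.055, 0.016, 0]
    - [-0.055, 0.016, 0]
    - [-0.04, 0.0115, 0]
    - [-0.0126, 0.004, 0]
    - [0, 0, 0.02]
    - [0, 0, 0.02]
  twist: [0, 0, 0, 0, 0, 0, 0, 0, -5, -5]

```text
time: 37.95
tool_pos: [533.1, -163.8, 104.9]
tcp_rot: [-3.14, -0.001, 1.68]
contact_force: [0.1, 0.4, -4.2]
grip_width: 24.3
finger_force: 30.0
```

```bash
cat > tr.py <<'E'
from h import *
o=bot.get_obs(); P=o['tool_pos']; d=P[:2]-[542.5,-229]; print(P.round(1),o['tcp_rot'].round(3),o['contact_force'].round(1),'X',100-d@[-.13,.9916],'Z',P[2]+19,'lat',d@[.9916,.13])
E
python3 tr.py
```

```text
[ 533.1 -163.8  104.9] [-3.14e+00 -1.00e-03  1.68e+00] [ 0.1  0.4 -4.2] X 34.11410218625328 Z 123.85522143061156 lat -0.8097972709308436
```

Call:
jog_arm:
  dp:
    - [0, 0, 0.0165]
    - [0.0065, 0, 0]
    - [0.0065, 0, 0]
    - [0.0065, 0, 0]
    - [0.0065, 0, 0]
    - [0.0065, 0, 0]
    - [0.0065, 0, 0]
  twist: [0, 0, 0, 0, 0, 0, 0]

```text
time: 38.83
tool_pos: [529.6, -125.3, 89.5]
tcp_rot: [3.141, 0.0, 1.677]
contact_force: [0.4, 0.1, -4.1]
grip_width: 23.6
finger_force: 30.0
```

Call:
jog_arm:
  dp:
    - [0.006, 0, 0.001]
    - [0.006, 0, 0.0014]
    - [0.006, 0, 0.0018]
    - [0.006, 0, 0.002]
    - [0.004, 0, 0.002]
    - [0, 0, 0]
  twist: [0, 0, 0, 0, 0, 0]

```text
time: 39.58
tool_pos: [526.5, -97.6, 81.0]
tcp_rot: [-3.141, -0.0, 1.678]
contact_force: [-0.2, -0.9, -2.6]
grip_width: 23.7
finger_force: 30.0
```

```bash
python3 tr.py
```

```text
[526.5 -97.6  81. ] [-3.141 -0.     1.678] [-0.2 -0.9 -2.6] X -32.39284459402765 Z 99.98245811179191 lat 1.1894731008826742
```

```bash
cat > th.py <<'E'
from m7 import *
o=bot.get_obs(); P=o['tool_pos']; y=o['tcp_rot'][2]
for c in("side","wrist"):
    p=bot.camera_params(c); bot.capture(c); t=bot.masks_of(c,"cap_grip"); t2=bot.masks_of(c,"tin")
    if not t: print('miss',c); continue
    print(c,np.round(t[0]['bbox'],0),[np.round(d['bbox'],0).tolist() for d in t2[:1]])
    if c=="wrist":
        M=hull(t[0]['pixels'])
    else: M=hull(t[0]['pixels'])
    L=[]
    for th in range(-70,25,5):
        h=hullmask(proj(p,Ro.from_euler('yz',[np.radians(th),y]).apply(D)+[P[0],P[1],P[2]+18]))
        L.append((th,round((h&M).sum()/(h|M).sum(),2)))
    print(L)
E
python3 th.py
```

```text
side [334. 176.  52.  35.] [[335.0, 187.0, 53.0, 52.0]]
[(-70, np.float64(0.63)), (-65, np.float64(0.62)), (-60, np.float64(0.59)), (-55, np.float64(0.55)), (-50, np.float64(0.47)), (-45, np.float64(0.33)), (-40, np.float64(0.14)), (-35, np.float64(0.26)), (-30, np.float64(0.39)), (-25, np.float64(0.46)), (-20, np.float64(0.5)), (-15, np.float64(0.54)), (-10, np.float64(0.56)), (-5, np.float64(0.57)), (0, np.float64(0.58)), (5, np.float64(0.58)), (10, np.float64(0.56)), (15, np.float64(0.53)), (20, np.float64(0.5))]
wrist [322. 224. 168. 121.] [[320.0, 208.0, 169.0, 154.0]]
[(-70, np.float64(0.15)), (-65, np.float64(0.34)), (-60, np.float64(0.51)), (-55, np.float64(0.66)), (-50, np.float64(0.8)), (-45, np.float64(0.9)), (-40, np.float64(0.93)), (-35, np.float64(0.85)), (-30, np.float64(0.79)), (-25, np.float64(0.73)), (-20, np.float64(0.69)), (-15, np.float64(0.64)), (-10, np.float64(0.61)), (-5, np.float64(0.57)), (0, np.float64(0.53)), (5, np.float64(0.49)), (10, np.float64(0.44)), (15, np.float64(0.4)), (20, np.float64(0.35))]
```

```bash
cat > th2.py <<'E'
from m7 import *
o=bot.get_obs(); P=o['tool_pos']; y=o['tcp_rot'][2]
for c in("side","wrist"):
    p=bot.camera_params(c); bot.capture(c)
    for l in("cap_grip","tin"):
        t=bot.masks_of(c,l)
        if t: b=t[0]['bbox']; print(c,l,[round(b[0]-b[2]/2),round(b[1]-b[3]/2),round(b[0]+b[2]/2),round(b[1]+b[3]/2)])
    for th in (-60,-50,-40,-30,-20,-10,0):
        R=Ro.from_euler('yz',[np.radians(th),y]); u=proj(p,R.apply(D)+[P[0],P[1],P[2]+18])
        F=np.array(box(0,0,0,50,50,-73-12,-51-12)); v=proj(p,R.apply(np.vstack([F,D*[1.02,1.02,0]+[0,0,-46]]))+[P[0],P[1],P[2]+18])
        print(th,'disc',u.min(0).round().astype(int),u.max(0).round().astype(int),'tin(c.8)',np.minimum(u.min(0),v.min(0)).round().astype(int),np.maximum(u.max(0),v.max(0)).round().astype(int))
E
python3 th2.py
```

```text
side cap_grip [308, 158, 363, 191]
side tin [311, 159, 361, 209]
-60 disc [308 167] [360 192] tin(c.8) [304 167] [360 217]
-50 disc [308 172] [361 189] tin(c.8) [305 172] [361 217]
-40 disc [308 175] [361 187] tin(c.8) [306 175] [361 215]
-30 disc [309 174] [361 188] tin(c.8) [306 174] [361 217]
-20 disc [309 171] [362 191] tin(c.8) [307 171] [362 217]
-10 disc [310 167] [362 193] tin(c.8) [309 167] [362 216]
0 disc [310 162] [363 196] tin(c.8) [310 162] [363 213]
wrist cap_grip [237, 162, 405, 286]
wrist tin [237, 131, 406, 284]
-60 disc [228 185] [413 228] tin(c.8) [228  93] [413 228]
-50 disc [231 170] [410 241] tin(c.8) [231 104] [410 241]
-40 disc [233 160] [407 254] tin(c.8) [233 117] [407 254]
-30 disc [236 154] [405 267] tin(c.8) [236 130] [405 267]
-20 disc [238 153] [403 281] tin(c.8) [238 135] [403 281]
-10 disc [239 154] [402 294] tin(c.8) [239 143] [402 294]
0 disc [240 159] [400 308] tin(c.8) [240 153] [400 308]
```

Call:
jog_arm:
  dp:
    - [0, 0, -0.01]
    - [-0.024, 0, 0]
    - [0, 0, 0.012]
    - [0.006, 0, 0.0005]
    - [0.006, 0, 0.002]
    - [0.006, 0, 0.0025]
    - [0.006, 0, 0.0025]
    - [0.005, 0, 0.0025]
    - [0, 0, 0]
  twist: [0, 0, 0, 0, 0, 0, 0, 0, 0]

```text
time: 41.3
tool_pos: [526.1, -92.0, 69.1]
tcp_rot: [3.141, -0.001, 1.678]
contact_force: [3.1, 0.8, 2.9]
grip_width: 23.8
finger_force: 32.3
```

```bash
python3 tr.py; python3 th2.py | grep -v side
```

```text
[526.1 -92.   69.1] [ 3.141e+00 -1.000e-03  1.678e+00] [3.1 0.8 2.9] X -37.93584299438555 Z 88.12868395553896 lat 1.5422596926084928
-60 disc [307 174] [359 198] tin(c.8) [303 174] [359 224]
-50 disc [307 179] [359 196] tin(c.8) [304 179] [359 223]
-40 disc [307 182] [360 194] tin(c.8) [305 182] [360 222]
-30 disc [308 181] [360 195] tin(c.8) [305 181] [360 224]
-20 disc [308 178] [361 198] tin(c.8) [306 178] [361 224]
-10 disc [309 173] [361 201] tin(c.8) [308 173] [361 222]
0 disc [309 169] [362 203] tin(c.8) [309 169] [362 220]
wrist cap_grip [243, 155, 402, 305]
wrist tin [240, 155, 399, 305]
-60 disc [228 184] [413 228] tin(c.8) [228  93] [413 228]
-50 disc [231 169] [410 240] tin(c.8) [231 104] [410 240]
-40 disc [233 159] [407 254] tin(c.8) [233 117] [407 254]
-30 disc [236 153] [405 267] tin(c.8) [236 129] [405 267]
-20 disc [238 152] [403 280] tin(c.8) [238 135] [403 280]
-10 disc [239 154] [401 294] tin(c.8) [239 143] [401 294]
0 disc [240 159] [400 308] tin(c.8) [240 153] [400 308]
```

Call:
jog_arm:
  dp:
    - [0, 0, -0.012]
    - [0.025, 0, 0]
    - [0.03, 0, 0]
    - [0, 0, 0.011]
    - [0, 0, 0.0025]
    - [0, 0, 0]
  twist: [0, 0, 0, 0, 0, 0]

```text
time: 42.35
tool_pos: [519.8, -39.0, 67.2]
tcp_rot: [-3.14, -0.0, 1.676]
contact_force: [-0.0, -0.1, -3.4]
grip_width: 23.9
finger_force: 32.2
```

```bash
python3 ob.py
```

```text
[519.83 -39.02  67.21] [-3.14 -0.    1.68] [-0.04 -0.08 -3.42] [-0.15  0.01 -0.01] 23.8792610604707 32.24755386589095
```

Call:
jog_arm:
  dp:
    - [0, 0, 0.003]
    - [0, 0, 0.003]
    - [0, 0, 0]
  twist: [0, 0, 0]

```text
time: 42.72
tool_pos: [520.0, -38.4, 61.4]
tcp_rot: [-3.141, -0.0, 1.677]
contact_force: [0.1, -0.4, -4.1]
grip_width: 23.9
finger_force: 32.2
```

Call:
jog_arm:
  dp:
    - [0, 0, 0.003]
    - [0, 0, 0.003]
    - [0, 0, 0.002]
    - [0, 0, 0]
  twist: [0, 0, 0, 0]

```text
time: 43.22
tool_pos: [520.7, -38.4, 56.8]
tcp_rot: [3.139, 0.001, 1.678]
contact_force: [-7.9, 1.5, 25.8]
grip_width: 23.8
finger_force: 32.6
```

Call:
jog_arm:
  dp:
    - [0, 0, -0.002]
    - [0, 0, 0]
    - [0, 0, 0]
  twist: [0, 0, 0]
  jaw: 0.036

```text
time: 43.6
tool_pos: [520.3, -38.3, 55.5]
tcp_rot: [-3.142, -0.0, 1.677]
contact_force: [-1.2, -0.1, -0.8]
grip_width: 35.5
finger_force: 0.0
```

Call:
jog_arm:
  dp:
    - [0, 0, -0.002]
    - [0, 0, 0]
    - [0, 0, 0]
    - [0, 0, 0]
  twist: [0, 0, 0, 0]
  jaw: 0.0

```text
time: 44.1
tool_pos: [520.3, -38.3, 57.7]
tcp_rot: [3.141, -0.0, 1.677]
contact_force: [0.8, -0.8, -0.0]
grip_width: 23.8
finger_force: 30.0
```

```bash
python3 ob.py; python3 th2.py | grep wrist; python3 - <<'E'
from h import *
o=bot.get_obs(); P=o['tool_pos']; p=bot.camera_params("wrist")
for z in(50,53,56,60):
    a=np.linspace(0,6.28,60); u=proj(p,[(P[0]+50*np.cos(t),P[1]+50*np.sin(t),z) for t in a]); print(z,u.min(0).round(),u.max(0).round())
d=np.array([512.5,213])-P[:2]; y=o['tcp_rot'][2]; print(d@[np.cos(y),np.sin(y)],d@[np.sin(y),-np.cos(y)])
E
```

```text
[520.34 -38.28  57.73] [ 3.14 -0.    1.68] [ 0.77 -0.77 -0.05] [-0.06 -0.06  0.01] 23.791817987722894 29.999839067459106
wrist cap_grip [243, 120, 400, 250]
wrist tin [241, 123, 399, 283]
50 [241. 159.] [399. 305.]
53 [240. 160.] [401. 308.]
56 [239. 160.] [402. 311.]
60 [237. 161.] [404. 315.]
250.68391404419444 18.942272936522954
```

```bash
cat > th3.py <<'E'
from m7 import *
o=bot.get_obs(); P=o['tool_pos']; y=o['tcp_rot'][2]
p=bot.camera_params("wrist"); im=bot.capture("wrist"); t=bot.masks_of("wrist","cap_grip"); t2=bot.masks_of("wrist","tin")
for n,d in(("cap",t),("tin",t2)):
    for k in d[:2]:
        m=big(k['pixels']); ys,xs=np.nonzero(m); print(n,round(k['confidence'],2),m.sum(),xs.min(),ys.min(),xs.max(),ys.max(),'widths',[(r,int(xs[ys==r].min()),int(xs[ys==r].max())) for r in range(ys.min()+2,ys.max(),20)])
m=big(t[0]['pixels']); M=hullmask(cv2.findNonZero(m.astype(np.uint8))[:,0].astype(float)); cut=slice(0,4*215)
res=[]
for th in range(-60,65,5):
    for s in range(-30,31,5):
        for dz in(0,-6):
            h=hullmask(proj(p,Ro.from_euler('yz',[np.radians(th),y]).apply(D+[s,0,0])+[P[0],P[1],P[2]+16+dz]))
            A,B=h[cut],M[cut]; res.append(((A&B).sum()/(A|B).sum(),th,s,dz))
print(sorted(res)[-8:])
E
python3 th3.py
```

```text
cap 0.75 15153 241 121 400 251 widths [(123, 305, 337), (143, 265, 376), (163, 249, 390), (183, 243, 397), (203, 241, 400), (223, 245, 397), (243, 298, 343)]
tin 0.63 15114 241 121 400 251 widths [(123, 301, 338), (143, 265, 376), (163, 250, 390), (183, 242, 398), (203, 241, 400), (223, 245, 396), (243, 299, 343)]
[(np.float64(0.9600237959448563), 5, 25, 0), (np.float64(0.9610209481695302), 15, 30, -6), (np.float64(0.962866716116326), 10, 25, 0), (np.float64(0.9634660279537943), 0, 20, 0), (np.float64(0.9651294394796814), 0, 20, -6), (np.float64(0.9712313522617901), 5, 25, -6), (np.float64(0.9755939049752039), -5, 20, -6), (np.float64(0.9845342886386899), 15, 30, 0)]
```

Call:
jog_arm:
  dp:
    - [0, 0, 0]
    - [0.01, 0, 0]
    - [0.01, 0, 0]
  twist: [0, 0, 0]
  jaw: 0.04

```text
time: 44.92
tool_pos: [517.8, -17.6, 57.6]
tcp_rot: [-3.141, -0.0, 1.677]
contact_force: [0.5, 0.1, -0.2]
grip_width: 39.7
finger_force: 0.0
```

```bash
python3 th3.py|tail -1; python3 ob.py
```

```text
[(np.float64(0.9660097451410147), -5, 0, -6), (np.float64(0.9679992731237507), -5, 0, 0), (np.float64(0.9693556356715407), 35, 25, 0), (np.float64(0.9705632218594826), 30, 20, 0), (np.float64(0.9746807017543859), 10, 5, 0), (np.float64(0.9789115329011798), 40, 30, 0), (np.float64(0.981984089845578), 10, 5, -6), (np.float64(0.9841525376412127), 25, 15, 0)]
[517.9  -17.56  57.7 ] [-3.14 -0.    1.68] [ 0.5  -0.03 -0.55] [-0.06  0.06  0.01] 39.76577794534362 0.0
```

Call:
jog_arm:
  dp:
    - [0.003, 0, 0]
    - [0, 0, 0]
    - [0, 0, 0]
    - [0, 0, -0.022]
    - [0, 0, -0.026]
    - [0.035, 0.003, 0]
    - [0.055, 0.0045, 0]
    - [0.06, 0.005, 0]
    - [0.055, 0.0045, 0]
    - [0.0225, 0.002, 0]
  twist: [0, 0, 0, 0, 0, 0, 0, 0, 0, 0]
  jaw: 0.0

```text
time: 46.32
tool_pos: [511.4, 215.5, 105.0]
tcp_rot: [-3.14, -0.0, 1.68]
contact_force: [-0.7, -1.2, -3.2]
grip_width: 23.8
finger_force: 30.0
```

```bash
python3 ob.py;python3 th3.py|tail -1
```

```text
[511.42 215.49 105.02] [-3.14 -0.    1.68] [-0.65 -1.23 -3.19] [-0.12  0.01 -0.04] 23.755148055393587 29.999102354049683
[(np.float64(0.9616900828572899), 40, 25, -6), (np.float64(0.9668662305065219), 30, 15, -6), (np.float64(0.968210175214643), 35, 20, 0), (np.float64(0.9702355835040087), 15, 5, 0), (np.float64(0.9714133322392376), 35, 20, -6), (np.float64(0.9736187817155434), -10, -5, -6), (np.float64(0.9771870946488501), 5, 0, -6), (np.float64(0.9785996815123029), 15, 5, -6)]
```

Call:
jog_arm:
  dp:
    - [-0.002, 0.001, 0.012]
    - [0, 0, 0.01]
    - [0, 0, 0.004]
    - [0, 0, 0.003]
    - [0, 0, 0.003]
    - [0, 0, 0]
  twist: [3, 0, 0, 0, 0, 0]

```text
time: 47.22
tool_pos: [514.7, 212.4, 75.4]
tcp_rot: [3.138, -0.003, 1.625]
contact_force: [-0.7, 7.9, 4.7]
grip_width: 24.0
finger_force: 30.0
```

```bash
python3 ob.py
```

```text
[514.67 212.42  75.39] [ 3.14 -0.    1.62] [-0.73  7.91  4.68] [ 1.36  0.42 -0.25] 24.047371666010065 30.024621784687042
```

Call:
jog_arm:
  dp:
    - [0.002, 0, 0]
    - [0, 0, 0.002]
    - [0, 0, 0.002]
    - [0, 0, 0.001]
    - [0, 0, 0]
  twist: [3, 3, 3, 0, 0]

```text
time: 47.85
tool_pos: [514.3, 213.9, 70.6]
tcp_rot: [3.139, -0.002, 1.469]
contact_force: [-3.3, 5.0, 8.3]
grip_width: 23.7
finger_force: 30.0
```

```bash
python3 ob.py
```

```text
[514.27 213.93  70.56] [ 3.14 -0.    1.47] [-3.25  4.97  8.32] [1.   0.55 0.23] 23.69374509143465 30.014981031417847
```

Call:
jog_arm:
  dp:
    - [0.001, 0, 0.0015]
    - [0, 0, 0.0015]
    - [0, 0, 0]
  twist: [0, 0, 0]

```text
time: 48.22
tool_pos: [513.7, 214.9, 67.6]
tcp_rot: [3.14, -0.002, 1.469]
contact_force: [-5.8, 6.5, 11.9]
grip_width: 23.5
finger_force: 30.0
```

```bash
python3 ob.py
```

```text
[513.74 214.85  67.6 ] [ 3.14 -0.    1.47] [-5.77  6.49 11.9 ] [1.13 1.24 0.32] 23.500276196190278 30.04923015832901
```

Call:
jog_arm:
  dp:
    - [0, 0, 0.0005]
    - [0, 0, 0.0005]
    - [0, 0, 0]
  twist: [3, 3, 0]

```text
time: 48.6
tool_pos: [513.5, 215.1, 67.5]
tcp_rot: [3.14, -0.002, 1.366]
contact_force: [-7.7, 5.2, 18.7]
grip_width: 24.5
finger_force: 31.0
```

```bash
python3 ob.py
```

```text
[513.52 215.12  67.46] [ 3.14 -0.    1.37] [-7.74  5.2  18.71] [0.87 1.59 0.85] 24.52532886675641 30.97198622301221
```

Call:
jog_arm:
  dp:
    - [0, 0, 0]
    - [0, 0, 0]
    - [0, 0, 0]
    - [0, 0, 0]
  twist: [0, 0, 0, 0]
  jaw: 0.06

```text
time: 49.1
tool_pos: [513.7, 213.7, 64.5]
tcp_rot: [-3.141, 0.0, 1.363]
contact_force: [0.2, 0.7, 0.0]
grip_width: 58.1
finger_force: 0.0
```

Call:
jog_arm:
  dp:
    - [0, 0, -0.03]
    - [0, 0, -0.04]
    - [0, 0, -0.034]
    - [0, 0, 0]
  twist: [0, 0, 0, 0]

```text
time: 49.6
tool_pos: [515.2, 214.3, 171.4]
tcp_rot: [3.136, -0.003, 1.363]
contact_force: [-0.1, 0.3, -0.4]
grip_width: 59.7
finger_force: 0.0
```

```bash
cat > fin.py <<'E'
from m7 import *
o=bot.get_obs(); P=o['tool_pos']; y=o['tcp_rot'][2]; print(o['time'],P.round(1),y)
p=bot.camera_params("wrist"); im=bot.capture("wrist"); t=bot.masks_of("wrist","cap_grip"); h=bot.masks_of("wrist","holder")
m=big(t[0]['pixels']); ys,xs=np.nonzero(m); print(xs.min(),ys.min(),xs.max(),ys.max())
c,_=cv2.findContours(m.astype(np.uint8),cv2.RETR_EXTERNAL,cv2.CHAIN_APPROX_NONE); print('ellipse',[np.round(v,1) for v in cv2.fitEllipse(max(c,key=len))])
for z in(60,63,66,75): print(z,[np.round(v,1) for v in cv2.fitEllipse(proj(p,[(512.3+50*np.cos(b),213+50*np.sin(b),z) for b in a]).astype(np.float32))])
mf=hull(m)[::4,::4].astype(bool)
for thr in(50,60):
    g=big(((im.max(2)<thr)&mf)); r=cv2.minAreaRect(cv2.findNonZero(g.astype(np.uint8))); print('bar',g.sum(),np.round(r[0],1),np.round(r[1],1),round(r[2],1))
for yy in(1.36,1.45,1.55,1.65):
    r=cv2.minAreaRect(proj(p,np.array(box(512.3,213,yy,64,24,60,94))).astype(np.float32)); print(yy,np.round(r[0],1),np.round(r[1],1),round(r[2],1))
if h: print('holder',fit([(p,h[0]['pixels']|m)],(512,212.5,(-.06,)),(130,130,0,34)))
E
python3 fin.py
```

```text
49.6 [515.2 214.3 171.4] 1.3632344507132954
268 144 367 241
ellipse [array([317.6, 192.5]), array([97.1, 98.6]), np.float64(97.1)]
60 [array([317.4, 194.5]), array([ 97.3, 100.8]), np.float64(90.6)]
63 [array([317.4, 195.3]), array([ 98.3, 101.9]), np.float64(90.6)]
66 [array([317.4, 196. ]), array([ 99.2, 103. ]), np.float64(90.6)]
75 [array([317.4, 198.5]), array([102.2, 106.4]), np.float64(90.5)]
bar 1122 [317.6 212.7] [49.9 24.3] 84.3
bar 1726 [316.6 202.4] [71.1 25.5] 84.8
1.36 [317.3 202.8] [76.1 28.4] 89.9
1.45 [316.6 202.8] [76.1 28.3] 85.1
1.55 [316.3 203.1] [76.1 28.7] 79.3
1.65 [316.5 203.3] [76.1 29.7] 73.4
holder (array([ 5.12223078e+02,  2.13999661e+02, -5.23065115e-02]), np.float64(0.019053656799697727))
```

```bash
python3 -c "
from plant import bot
print(bot.close_job())"
```

```text
the job is handed in; nothing more can be done
None
```

The job is handed in at 49.8 s: both balls were seen in the tray after the pour, the tin is back level in its socket, and the cap is at its stop. The first re-seating failed and tipped the empty tin onto the bench, so I had to pick it up again, and I took no last look at the balls.

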